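# Make up the cup-painting kit and the scratch-drawing kit

## Robot

A 6-joint arm with a two-finger parallel gripper is mounted at the origin on a cart in front of the work surface, level with it; the furniture and walls round the work are solid. World frame = base frame: x ahead of the robot, y to its left, z up, the work surface at z = 0. Lengths are in m, angles in degrees, forces in N, time in s.
With the tool pointing down it reaches from about 0.25 to 0.725 m from the base axis. Payload 9.7 kg.
Tool frame: the origin (TCP) lies at the very end of the fingers, on their centre line; the grasp point (between the pads) lies 19 mm behind it; z points along the fingers, y is the direction in which the jaws open and shut (so a half turn about z gives the same grasp; the last joint's range is limited). The gripper opens to 85 mm and grips with 20 to 120 N. Pads are 22 mm wide; open, the fingers measure 114 mm over their backs; the gripper's body (76 mm by 85 mm) begins 54 mm behind the grasp point. The pads swing forward as they close: fully open they stand 13 mm farther back than shut.
Start: joints at [67.552, 4.979, 10.078, 95.1, 0, 90], TCP at [0.21, 0.508, 0.231] pointing down, gripper open.
Joint ranges: [-179.16, 179.16], [-48.56, 103.87], [-65.8, 70.77], [-126.05, 130.52], [-82.76, 87.17], [-180, 180]. Speed limits (degrees/s): [127.2, 127.2, 147.25, 180, 180, 180].

## Interface

Orientations are given as [roll, pitch, yaw] about the fixed x, y, z axes, in that order (R = Rz(yaw) Ry(pitch) Rx(roll)).
In Python, from workcell import bot gives the robot as it stands. The module is installed in compiled form; this text tells all that it offers.
- The arm moves only by the tool step_arm, never from a script. Its arguments are lists of equal length, an entry for each row: "dr": the turn, a rotation vector about the tool's x, y, z in rad, a list of three; "xyz": the shift along the tool's x, y, z in units of 40 mm (1.0 is 40 mm), a list of three; "gripper": the opening, from 0 (shut) to 1 (fully open). In form: {"dr": [[wx, wy, wz], ...], "xyz": [[x, y, z], ...], "gripper": [gripper, ...]}. A call has exactly 8 rows; each row is the pose to reach, as a shift and turn from the pose commanded when the call began, along the tool's axes at that moment; what a row does not reach only later rows make up. A row lasts 1/10 s, in which the tool goes at most 50 mm and 8.59 degrees, less where a joint would pass 70% of its speed; a pose out of reach is approached as far as the arm can. A call with a gripper value outside its range is refused whole. The fingers move at their own pace and stop on an object; "squeeze" is the grip in N (left out, the last holds). Time passes only in rows, so rows that repeat a pose let the fingers close, or fill a call up. It gives the time, the measured TCP pose, the force and the opening at its end, in the units of the state.
- bot.get_obs(): the state, without advancing time (a new reading comes with each control period).
- bot.camera(name): name is "scene" or "top" or "wrist"; returns a dict with "image" (480x640x3 uint8, red, green, blue), "camera_matrix" (3x3 intrinsics, pixels), "R" (3x3) and "t" (3): a world point X has camera coordinates R X + t. Camera axes: x right, y down, z forward; pixel columns grow to the right and rows downward; lengths in m; the calibration is good to about 2 mm. A picture is of the moment at which its call begins. There is no depth.
- bot.job_done(): hands the job in, once; it reports no verdict.
Trained networks look in a picture, given as the dict that the camera call returned (one of the last four; its "shot" number tells which), for a name from the list of things; names that differ only in an ending like _2 or _b are one class to them, and where a whole thing is asked for, a point or a joint stands for the part that bears it (a point fixed in the world has none). Each returns a list of dicts, best first, with "p" (0 to 1); they miss things now and then, are a little off and sometimes report something else, mostly with a low value. They report only what shows in the picture. A call takes as long as a camera call.
- bot.regions_of(picture, thing): "region" (480x640 bool, what is visible of it) and "box" ([centre column, centre row, width, height] in pixels, round what is visible of it).
The state is a dict: "time": time; "q": joint angles; "qd": joint speeds; "joint_efforts": joint torques, N m; "ee_pos": TCP position; "tcp_rot": TCP orientation; "wrist_force": force on the tool from outside, world axes, zero at the start; "torque": the same for the moment, N m; "opening": finger opening in m.
Only numpy, scipy, OpenCV 4.12 (cv2) and the standard library are available. Lean on these libraries where they do the work, as an engineer would, in place of code of your own. Each camera call takes 0.05 s, during which the arm holds its last target.

## Task

Make up the two class kits: on the tray with two round wells stand the biscuit-fired cup in the wide well and the glaze jar in the narrower one, and lay the yellow brush in the notches of its tool rests; on the tray with the shallow pocket lay the fish flat inside the pocket and the loop-ended scratch tool on its rests. Brush and tool lie with bristles or loop over the white tile. Set the fragile cup down without dropping or tipping it, and leave elephant and timer where they are.

Things in the scene. Friction and masses are not known exactly. Their poses are not given: they have to be found in the camera images.
- cup_tray: Wooden kit tray 170 (x) x 180 (y) mm, top 26 mm above table, cannot slide. Origin: underside centre. Wells 12 mm deep, floor 14 mm up: wide (72 mm) at x +34, y +44; narrow (62 mm) at x +34, y -44. Two tool rests at x -52, y +-40: 14 mm thick, tops 40 mm up, notch 13 mm wide below, 26 above, floor 30 mm up; a tool lies along y across both. White tile at x -52, y 52 to 86, top 29 mm up.
- scratch_tray: Same wooden tray (170 x 180 mm, top 26 mm above table, cannot slide, origin at underside centre) with the same two notched tool rests (x -52, y +-40 mm) and white tile (x -52, y 52 to 86 mm), but instead of wells one cork-lined rectangular pocket: 100 mm along x, 136 mm along y, centred at x +29, y 0, 5 mm deep, floor 21 mm above the table.
- cup: Open biscuit-fired clay cup with a painted band, no handle, 61 mm high, 67 mm across at the rim, 65 mm at 40 mm up, 52 mm at the foot, wall about 5 mm. Origin: centre of its underside, z up its axis.
- jar: Round plastic glaze jar with dark screw lid (fixed), 51 mm across, 60 mm high. Origin: centre of its underside, z up its axis.
- fish: Flat slip-painted clay fish, 83 mm long, 37 mm wide, 8 mm thick, lying flat. Origin: underside, centre of its outline. Its length runs 0.715 rad (about z) from its own x axis, tail on that side, nose the other way; the body is widest (36 mm) at x -13, y -10 mm: grip it there across its length.
- stout_brush: Paint brush with tapered yellow wooden handle and metal ferrule, 161 mm long, lying on the table. Origin: underside, near mid-length. Bristles towards +x; its length runs 0.16 rad (about z) from its own x axis. Grip the handle 10 to 15 mm from the origin towards the bristles, where it is 8 mm wide, 9 mm high and balances.
- scratch_tool: Scratch tool for drawing through slip, 160 mm long: dark wooden handle 10 x 10 mm in section with rounded edges, 115 mm long, brass ferrule, flat steel wire loop 15 mm wide at the end. Lies along its x axis, loop towards +x. Origin: underside, mid-length; balances there.
- elephant: Grey flat clay elephant, 74 x 56 x 7 mm, belongs to no kit: leave it. Origin: underside, centre.
- egg_timer: Round wind-up kitchen timer, green and cream, 63 mm across, 43 mm high, belongs to no kit: leave it. Origin: centre of its underside.

How it is judged (in metres and radians):
At the end, for the whole second after the job is handed in: Cup and jar upright on their well floors; brush and scratch tool level in both notches of their own tray, within 12 mm across and 25 mm along, working ends to the tile; fish flat on the pocket floor; all released and at rest; elephant and timer within 30 mm of their start (x of cup in the frame of cup_tray between 0.022 and 0.046 m and y of cup in the frame of cup_tray between 0.032 and 0.056 m and z of cup in the frame of cup_tray between 0.01 and 0.019 m and angle between each of cup, jar's own z axis and vertical below 0.1 rad and x of jar in the frame of cup_tray between 0.022 and 0.046 m and y of jar in the frame of cup_tray between -0.056 and -0.032 m and z of jar in the frame of cup_tray between 0.01 and 0.019 m and x of fish in the frame of scratch_tray between -0.001 and 0.059 m and y of fish in the frame of scratch_tray between -0.045 and 0.045 m and z of fish in the frame of scratch_tray between 0.017 and 0.0245 m and angle between fish's own z axis and vertical below 0.045 rad and x of stout_brush in the frame of cup_tray between -0.064 and -0.04 m and y of stout_brush in the frame of cup_tray between -0.03 and 0.02 m and z of stout_brush in the frame of cup_tray between 0.022 and 0.04 m and angle between stout_brush's own x axis and vertical between 1.49 and 1.66 rad and angle between the x axis of stout_brush and the y axis of cup_tray, either way round below 0.32 rad and y of cup_tray in the frame of stout_brush below -0.03 m and x of scratch_tool in the frame of scratch_tray between -0.064 and -0.04 m and y of scratch_tool in the frame of scratch_tray between -0.022 and 0.028 m and z of scratch_tool in the frame of scratch_tray between 0.022 and 0.04 m and angle between scratch_tool's own x axis and vertical between 1.49 and 1.66 rad and angle between the x axis of scratch_tool and the y axis of scratch_tray, either way round below 0.32 rad and y of scratch_tray in the frame of scratch_tool below -0.03 m and linear speed of each of cup, jar, fish, stout_brush, scratch_tool below 0.02 m/s and contact force between the fingers and cup below 0.05 N and contact force between the fingers and jar below 0.05 N and contact force between the fingers and fish below 0.05 N and contact force between the fingers and stout_brush below 0.05 N and contact force between the fingers and scratch_tool below 0.05 N and distance of each of elephant, egg_timer from where it was at the start of the episode below 0.03 m); the robot touches nothing.
It fails at once if the elephant is pushed away from its place (more than 30 mm) (distance of elephant from where it was at the start of the episode above 0.03 m).
It fails at once if the timer is pushed away from its place (more than 30 mm) (distance of egg_timer from where it was at the start of the episode above 0.03 m).
It fails at once if the cup is dropped (falls free faster than 0.7 m/s) (contact force between anything else and cup below 0.001 N and linear speed of cup above 0.7 m/s).
It fails at once if the cup is tipped over (more than 1 rad) (angle between cup's own z axis and vertical above 1 rad).
It also fails if it takes over 128 s, if anything falls off the work surface, if the arm or the gripper's body presses on something with over 40 N, if the wrist force passes 120 N, or if a joint passes its speed limit or range.

## Working session

There is one attempt and no reset: what is moved stays moved. The work goes in short steps, Python scripts to look and compute and a tool call to move; the robot and the scene stay as the last step left them, time stands still between calls to the robot, and variables do not carry over. Pictures are saved under pics/ and viewed, and the job is handed in when it is done.

Besides the shell and the picture viewer there is one more tool, called after "Request:" as name(argument=value, ...) on one line, values as JSON. step_arm: Moves the arm, as the interface text tells. Its arguments: {"type":"object","properties":{"dr":{"type":"array"},"xyz":{"type":"array"},"gripper":{"type":"array"},"squeeze":{"type":"number"}},"required":["dr","xyz","gripper"]}

```bash
mkdir -p pics; cat > h.py <<'E'
import numpy as np, cv2, pickle
from workcell import bot
def snap(n,fn):
    c=bot.camera(n); cv2.imwrite('pics/'+fn,c['image'][:,:,::-1]); return c
def ray(c,uv,z):
    K,R,t=map(np.array,(c['camera_matrix'],c['R'],c['t'])); d=R.T@np.linalg.inv(K)@np.array([uv[0],uv[1],1.]); o=-R.T@t
    return o+d*(z-o[2])/d[2]
def proj(c,X):
    K,R,t=map(np.array,(c['camera_matrix'],c['R'],c['t'])); p=K@(R@np.array(X)+t); return p[:2]/p[2]
E
python3 - <<'E'
from h import *
o=bot.get_obs();print({k:np.round(v,3).tolist() for k,v in o.items()})
things="cup_tray scratch_tray cup jar fish stout_brush scratch_tool elephant egg_timer".split()
for n in ("top","scene","wrist"):
    c=snap(n,n+"0.png"); print(n,np.round(-np.array(c['R']).T@c['t'],3))
    pickle.dump(c,open(n+'.pkl','wb'))
    R={}
    for th in things:
        r=bot.regions_of(c,th); R[th]=r
        for q in r[:2]: 
            print(th,round(q['p'],2),np.round(q['box'],1), np.round(ray(c,q['box'][:2],0),3)[:2])
    pickle.dump(R,open(n+'_r.pkl','wb'))
E
```

```text
{'time': 0.0, 'q': [67.55, 5.012, 10.034, 95.097, 0.002, 89.999], 'qd': [-0.033, 0.041, -0.014, 0.034, -0.076, -0.111], 'joint_efforts': [-0.002, -52.04, 46.48, 0.017, -0.0, -0.0], 'ee_pos': [0.21, 0.508, 0.231], 'tcp_rot': [-179.925, -0.002, 157.551], 'wrist_force': [0.275, -0.591, -0.005], 'torque': [-0.007, -0.005, -0.011], 'opening': 0.085}
top [0.378 0.072 1.437]
cup_tray 0.66 [356.1 201.2  85.3  84.5] [ 0.608 -0.073]
scratch_tray 0.98 [247.8 211.2  82.7  80.3] [0.578 0.191]
cup 0.67 [432.3 204.8  30.8  30.3] [ 0.602 -0.259]
jar 0.68 [157.1 264.4  26.3  23.5] [0.445 0.407]
fish 0.72 [192.4 299.4  27.1  33. ] [0.362 0.319]
fish 0.52 [157.3 267.   27.6  20.3] [0.438 0.406]
stout_brush 0.44 [356.4 279.4  59.9  12.6] [ 0.417 -0.075]
scratch_tool 0.82 [262.9 288.1  53.8   8. ] [0.392 0.15 ]
elephant 0.96 [175.2 213.4  19.1  30.7] [0.57  0.368]
egg_timer 0.94 [432.3 169.9  27.6  24.6] [ 0.688 -0.259]
scene [-0.086 -0.655  0.563]
cup_tray 0.69 [391.1 276.2 119.9  70.4] [ 0.631 -0.061]
scratch_tray 0.93 [293.9 235.4 101.8  51. ] [0.59  0.214]
cup 0.88 [462.6 301.1  35.5  25.8] [ 0.669 -0.213]
cup 0.29 [199.6 218.4  25.3  31.1] [0.464 0.441]
jar 0.6 [200.4 216.9  25.4  30.8] [0.47  0.448]
fish 0.64 [188.8 247.4  27.   16.2] [0.368 0.319]
stout_brush 0.74 [318.2 311.9  34.   39.4] [ 0.431 -0.061]
stout_brush 0.17 [251.9 212.3  22.9  11.4] [0.588 0.388]
scratch_tool 0.5 [242.4 268.4  31.   23.3] [0.41  0.163]
elephant 0.46 [250.4 213.1  22.5  15.1] [0.582 0.387]
egg_timer 0.68 [491.6 301.6  27.1  31.8] [ 0.711 -0.25 ]
wrist [0.15  0.534 0.373]
jar 0.66 [314.1 385.2  25.3   9.8] [0.425 0.411]
fish 0.76 [232.3 374.   58.2  43.6] [0.368 0.319]
scratch_tool 0.71 [114.  442.3  45.9  19.8] [0.405 0.118]
```

```bash
python3 - <<'E'
import cv2
i=cv2.imread('pics/top0.png')[140:330,130:460]
cv2.imwrite('pics/top0z.png',cv2.resize(i,None,fx=2.4,fy=2.4,interpolation=cv2.INTER_CUBIC))
i=cv2.imread('pics/scene0.png')[180:360,160:540]
cv2.imwrite('pics/scene0z.png',cv2.resize(i,None,fx=2.1,fy=2.1,interpolation=cv2.INTER_CUBIC))
E
```

```text
(no output)
```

View pics/top0z.png

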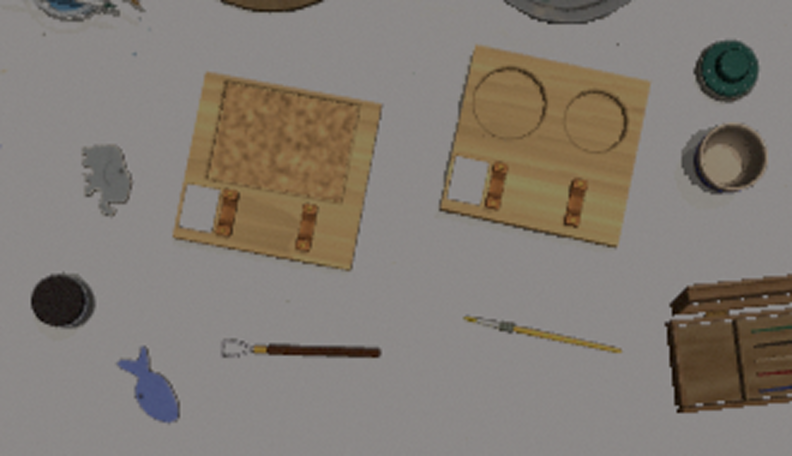

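View pics/scene0z.png

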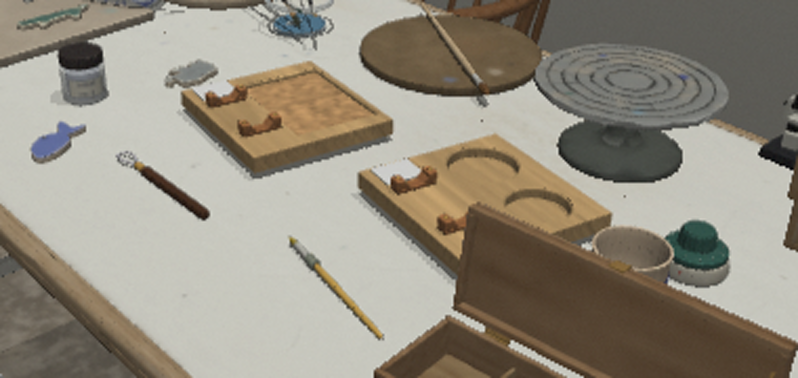

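View pics/wrist0.png

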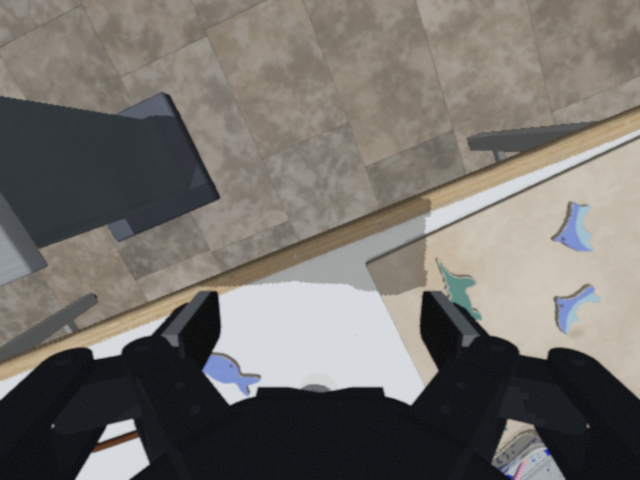

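```bash
cat > fit.py <<'E'
from h import *
from scipy.optimize import minimize
def boxpts(x0,x1,y0,y1,z0,z1): return np.array([[x,y,z] for x in(x0,x1) for y in(y0,y1) for z in(z0,z1)])
def cyl(prof,n=40):
    a=np.arange(n)*2*np.pi/n
    return np.concatenate([np.c_[r*np.cos(a),r*np.sin(a),0*a+z] for r,z in prof])
S=4
def sil(c,parts,p,shape=(480,640)):
    m=np.zeros((shape[0]*S,shape[1]*S),np.uint8); co,si=np.cos(p[2]),np.sin(p[2])
    z0=p[3] if len(p)>3 else 0
    K,R,t=map(np.array,(c['camera_matrix'],c['R'],c['t']))
    for P in parts:
        X=np.c_[p[0]+co*P[:,0]-si*P[:,1],p[1]+si*P[:,0]+co*P[:,1],P[:,2]+z0]
        q=(K@(R@X.T+t[:,None])).T; q=(q[:,:2]/q[:,2:]+.5)*S
        cv2.fillConvexPoly(m,np.round(cv2.convexHull(q.astype(np.float32))*16).astype(np.int32),255,shift=4)
    return cv2.resize(m,shape[::-1],interpolation=cv2.INTER_AREA)/255.
def fit(cs,regs,parts,p0,yaw=True):
    def f(v):
        p=[v[0]/1000,v[1]/1000,v[2]*.01 if yaw else 0]
        return sum(np.abs(sil(c,parts,p)-r).sum()/r.sum() for c,r in zip(cs,regs))
    best=None
    v0=np.array([p0[0]*1000,p0[1]*1000,p0[2]*100])[:3 if yaw else 2]
    for k in range(2):
        s=np.vstack([v0]+[v0+d for d in np.eye(len(v0))*8])
        r=minimize(f,v0,method='Nelder-Mead',options=dict(initial_simplex=s,xatol=.05,fatol=1e-5)); v0=r.x
    return np.round([r.x[0],r.x[1],np.degrees(r.x[2]*.01) if yaw else 0],1),round(r.fun/len(cs),3)
TRAY=[boxpts(-.085,.085,-.09,.09,0,.026)]
CUP=[cyl([(.026,0),(.0325,.04),(.0335,.061)])]
JAR=[cyl([(.0255,0),(.0255,.06)])]
TOOL=[boxpts(-.08,.035,-.005,.005,0,.01),boxpts(.035,.066,-.0035,.0035,.0015,.0085),boxpts(.062,.08,-.0075,.0075,.003,.007)]
E
python3 - <<'E'
from fit import *
C={n:pickle.load(open(n+'.pkl','rb')) for n in('top','scene')}
R={n:pickle.load(open(n+'_r.pkl','rb')) for n in('top','scene')}
for th,parts,p0,yaw in [('cup_tray',TRAY,(.6,-.073,-.17),1),('scratch_tray',TRAY,(.57,.19,-.17),1),('cup',CUP,(.6,-.25,0),0),('jar',JAR,(.445,.407,0),0),('egg_timer',[cyl([(.0315,0),(.0315,.025),(.02,.043)])],(.68,-.25,0),0),('scratch_tool',TOOL,(.39,.15,3.1),1)]:
    for sel in (['top'],['scene'],['top','scene']):
        print(th,sel,*fit([C[n] for n in sel],[R[n][th][0]['region'] for n in sel],parts,p0,yaw))
for th,z in(('fish',.006),('stout_brush',.004),('scratch_tool',.005),('elephant',.005)):
    for n in C:
        for q in R[n][th][:1]:
            v,u=np.nonzero(q['region']); P=np.array([ray(C[n],x,z)[:2] for x in zip(u,v)])
            m=P.mean(0); d=np.linalg.svd(P-m)[2][0]; s=(P-m)@d
            rect=cv2.minAreaRect((P*1000).astype(np.float32))
            print(th,n,np.round(m*1000,1),'ang',np.round(np.degrees(np.arctan2(d[1],d[0])),1),'ends',np.round((m+s.min()*d)*1000),np.round((m+s.max()*d)*1000),np.round(rect[0],1),np.round(rect[1],1))
E
```

```text
cup_tray ['top'] [608.2 -72.9 -10.8] 0.022
cup_tray ['scene'] [616.9 -63.6 -11.7] 0.343
cup_tray ['top', 'scene'] [610.4 -71.4 -11.1] 0.213
scratch_tray ['top'] [577.2 195.8  -9.5] 0.025
scratch_tray ['scene'] [587.3 206.3 -10. ] 0.091
scratch_tray ['top', 'scene'] [578.8 196.5  -9.7] 0.081
cup ['top'] [ 593.5 -250.9    0. ] 0.038
cup ['scene'] [ 628.  -234.4    0. ] 1.357
cup ['top', 'scene'] [ 594.2 -250.8    0. ] 0.751
jar ['top'] [441.9 402.3   0. ] 0.089
jar ['scene'] [445.5 405.    0. ] 0.091
jar ['top', 'scene'] [442.8 401.9   0. ] 0.105
egg_timer ['top'] [ 687.1 -256.5    0. ] 0.098
egg_timer ['scene'] [ 693.7 -256.1    0. ] 0.357
egg_timer ['top', 'scene'] [ 687.7 -256.8    0. ] 0.239
scratch_tool ['top'] [405.8 132.4 180.5] 2.107
scratch_tool ['scene'] [434.9 244.4 240.1] 1.611
scratch_tool ['top', 'scene'] [398.9 167.8 270.4] 0.828
fish top [356.7 315.5] ang -145.1 ends [390. 339.] [325. 294.] [357.5 316.1] [78.3 35.1]
fish scene [357.7 313.1] ang -142.1 ends [393. 341.] [323. 286.] [357.1 314.5] [88.9 40.9]
stout_brush top [418.1 -75.2] ang -100.8 ends [432.  -4.] [ 404. -149.] [417.7 -76.5] [147.2   7.1]
stout_brush scene [422.8 -65.3] ang -101.8 ends [437.   1.] [ 409. -131.] [423.6 -65.5] [134.8   9.9]
scratch_tool top [397.9 149.1] ang 89.5 ends [397.  89.] [399. 219.] [398.3 154. ] [ 12.  129.7]
scratch_tool scene [400.7 154.3] ang -90.8 ends [402. 217.] [400.  93.] [400.3 155. ] [124.2  13.9]
elephant top [570.6 368.5] ang -162.8 ends [603. 379.] [532. 357.] [566.5 368.4] [72.1 47. ]
elephant scene [572.  367.3] ang -144.0 ends [608. 394.] [542. 345.] [574.9 369.6] [82.2 58.6]
```

```bash
cat >> fit.py <<'E'
POSE={'cup_tray':(.6082,-.0729,np.radians(-10.8)),'scratch_tray':(.5772,.1958,np.radians(-9.5))}
def W(tray,x,y,z=0):
    p=POSE[tray];c,s=np.cos(p[2]),np.sin(p[2]); return np.array([p[0]+c*x-s*y,p[1]+s*x+c*y,z])
def overlay(c,fn,crop=None,f=2):
    u0,v0,u1,v1=crop or (0,0,640,480)
    im=cv2.resize(np.ascontiguousarray(c['image'][v0:v1,u0:u1,::-1]),None,fx=f,fy=f,interpolation=cv2.INTER_CUBIC)
    def pl(pts,col,cl=True):
        q=np.array([((proj(c,X)+.5-[u0,v0])*f-.5) for X in pts]); cv2.polylines(im,[np.round(q*16).astype(np.int32)],cl,col,1,cv2.LINE_AA,4)
    rect=lambda t,a,b,d,e,z:[W(t,x,y,z) for x,y in((a,d),(b,d),(b,e),(a,e))]
    th=np.arange(48)*2*np.pi/48
    for t in POSE:
        pl(rect(t,-.085,.085,-.09,.09,.026),(0,0,255))
        for y in(-.04,.04): pl(rect(t,-.0585,-.0455,y-.007,y+.007,.03),(255,0,0))
        pl(rect(t,-.066,-.038,.052,.086,.029),(255,0,255))
    for y,r in((.044,.036),(-.044,.031)): pl([W('cup_tray',.034+r*np.cos(a),y+r*np.sin(a),.026) for a in th],(0,255,0))
    pl(rect('scratch_tray',-.021,.079,-.068,.068,.026),(0,255,0))
    cv2.imwrite('pics/'+fn,im)
E
python3 - <<'E'
from fit import *
C={n:pickle.load(open(n+'.pkl','rb')) for n in('top','scene')}
overlay(C['top'],'ov_top.png',(195,150,405,255),3.8)
overlay(C['scene'],'ov_sc.png',(230,190,470,330),3.3)
E
```

```text
(no output)
```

View pics/ov_top.png

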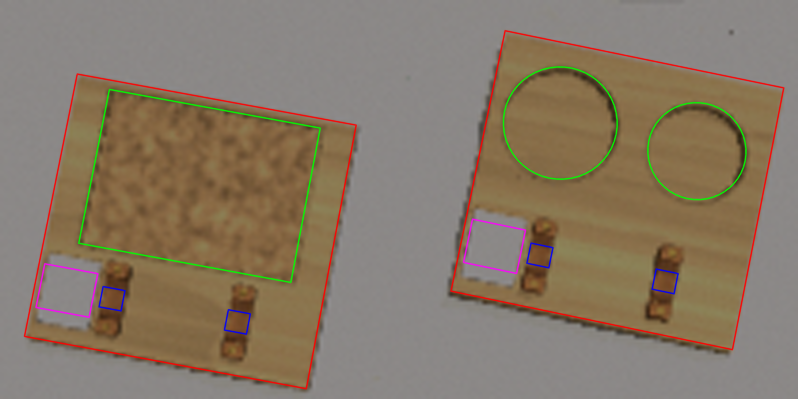

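View pics/ov_sc.png

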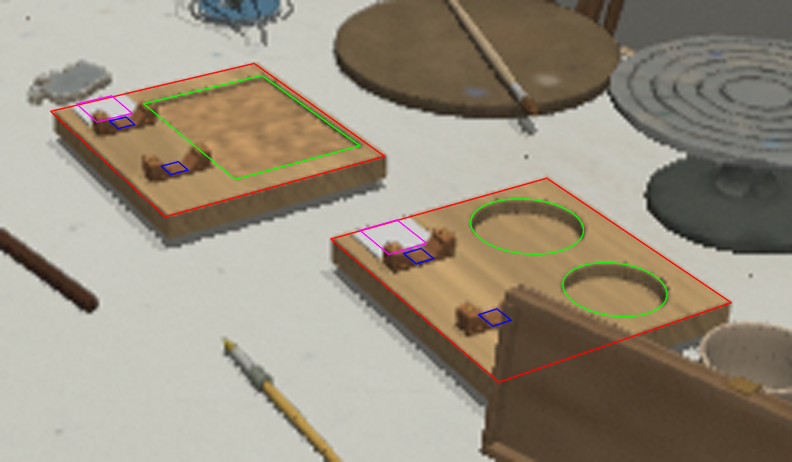

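```bash
cat > go.py <<'E'
from fit import *
from scipy.spatial.transform import Rotation as Ro
import sys
def go(p,yaw):
    o=bot.get_obs(); R0=Ro.from_euler('xyz',o['tcp_rot'],degrees=True)
    d=R0.inv().apply(np.array(p)-o['ee_pos'])/.04
    r=(R0.inv()*Ro.from_euler('xyz',[180,0,yaw],degrees=True)).as_rotvec()
    print('t',round(o['time'],2),'tgt',np.round(p,4),'xyz',np.round(d,2).tolist(),'dr',np.round(r,3).tolist(),'dist',round(float(np.linalg.norm(d)*40)))
if __name__=='__main__':
    a=list(map(float,sys.argv[1:])); go(a[:3],a[3])
E
python3 -c "
from fit import *
for t,x,y in (('cup_tray',.034,.044),('cup_tray',.034,-.044),('cup_tray',-.052,0),('scratch_tray',-.052,0),('scratch_tray',.029,0)): print(t,W(t,x,y))
"
python3 go.py .4425 .402 .16 79.2
```

```text
cup_tray [ 0.64984254 -0.03605033  0.        ]
cup_tray [ 0.63335299 -0.1224916   0.        ]
cup_tray [ 0.55712106 -0.06315617  0.        ]
scratch_tray [0.52591315 0.20438248 0.        ]
scratch_tray [0.60580228 0.19101362 0.        ]
t 1.5 tgt [0.4425 0.402  0.16  ] xyz [-6.39, -0.24, 1.78] dr [0.0, 0.0, 1.367] dist 265
```

Request:
step_arm(dr=[[0,0,1.367],[0,0,1.367],[0,0,1.367],[0,0,1.367],[0,0,1.367],[0,0,1.367],[0,0,1.367],[0,0,1.367]], xyz=[[-6.39,-0.24,1.78],[-6.39,-0.24,1.78],[-6.39,-0.24,1.78],[-6.39,-0.24,1.78],[-6.39,-0.24,1.78],[-6.39,-0.24,1.78],[-6.39,-0.24,1.78],[-6.39,-0.24,1.78]], gripper=[1,1,1,1,1,1,1,1], squeeze=40)

```text
time: 2.3
ee_pos: [0.4433, 0.4011, 0.1595]
tcp_rot: [-180.0, 0.0, 88.3]
wrist_force: [0.0, 0.9, 0.3]
opening: 0.0852
```

```bash
python3 go.py .4425 .402 .1 79.2;python3 go.py .4425 .402 .018 79.2
```

```text
t 2.3 tgt [0.4425 0.402  0.1   ] xyz [0.02, -0.02, 1.49] dr [-0.001, 0.001, 0.16] dist 60
t 2.3 tgt [0.4425 0.402  0.018 ] xyz [0.02, -0.02, 3.54] dr [-0.001, 0.001, 0.16] dist 141
```

Request:
step_arm(dr=[[0,0,0.16],[0,0,0.16],[0,0,0.16],[0,0,0.16],[0,0,0.16],[0,0,0.16],[0,0,0.16],[0,0,0.16]], xyz=[[0.02,-0.02,0.5],[0.02,-0.02,1.2],[0.02,-0.02,2.0],[0.02,-0.02,2.7],[0.02,-0.02,3.3],[0.02,-0.02,3.54],[0.02,-0.02,3.54],[0.02,-0.02,3.54]], gripper=[1,1,1,1,1,1,1,1])

```text
time: 3.1
ee_pos: [0.4422, 0.4031, 0.0197]
tcp_rot: [180.0, -0.1, 79.6]
wrist_force: [0.5, 0.5, 0.5]
opening: 0.0854
```

Request:
step_arm(dr=[[0,0,0],[0,0,0],[0,0,0],[0,0,0],[0,0,0],[0,0,0],[0,0,0],[0,0,0]], xyz=[[0,0,0],[0,0,0],[0,0,0],[0,0,0],[0,0,0],[0,0,0],[0,0,0],[0,0,0]], gripper=[0.4,0.4,0.4,0.4,0.4,0.4,0.4,0.4])

```text
time: 3.9
ee_pos: [0.4422, 0.4031, 0.0198]
tcp_rot: [179.9, -0.1, 79.6]
wrist_force: [-1.2, -0.5, 6.1]
opening: 0.0498
```

```bash
python3 go.py .4425 .402 .15 79.2;python3 go.py .6334 -.1225 .15 79.2; python3 - <<'E'
from h import *
snap('wrist','w1.png')
E
```

```text
t 3.9 tgt [0.4425 0.402  0.15  ] xyz [-0.02, 0.02, -3.26] dr [0.001, -0.002, 0.008] dist 130
t 3.9 tgt [ 0.6334 -0.1225  0.15  ] xyz [-12.06, 7.07, -3.27] dr [0.001, -0.002, 0.008] dist 574
```

View pics/w1.png

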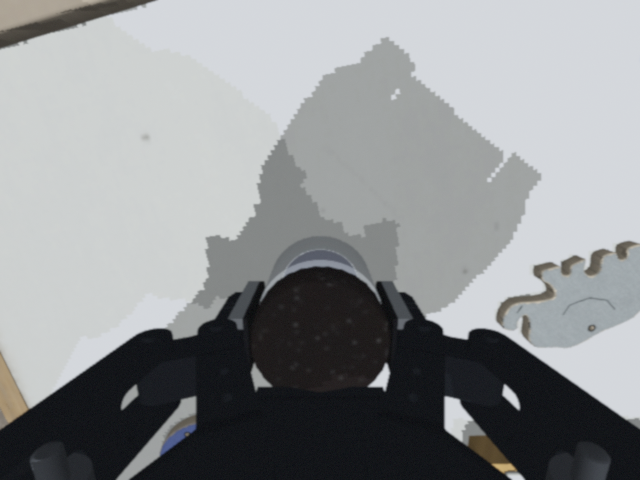

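Request:
step_arm(dr=[[0,0,0.01],[0,0,0.01],[0,0,0.01],[0,0,0.01],[0,0,0.01],[0,0,0.01],[0,0,0.01],[0,0,0.01]], xyz=[[0,0,-0.4],[0,0,-1.2],[0,0,-2.2],[0,0,-3.0],[-1,0.6,-3.3],[-2,1.2,-3.3],[-3,1.8,-3.3],[-4,2.35,-3.3]], gripper=[0.4,0.4,0.4,0.4,0.4,0.4,0.4,0.4])

```text
time: 4.75
ee_pos: [0.5059, 0.2268, 0.1508]
tcp_rot: [180.0, -0.0, 79.1]
wrist_force: [1.0, 0.8, -0.3]
opening: 0.0495
```

Request:
step_arm(dr=[[0,0,0],[0,0,0],[0,0,0],[0,0,0],[0,0,0],[0,0,0],[0,0,0],[0,0,0]], xyz=[[-1,0.6,0],[-2,1.2,0],[-3,1.8,0],[-4,2.4,0],[-5,3,0],[-6,3.6,0],[-7,4.2,0],[-8,4.7,0]], gripper=[0.4,0.4,0.4,0.4,0.4,0.4,0.4,0.4])

```text
time: 5.55
ee_pos: [0.6298, -0.1235, 0.1505]
tcp_rot: [180.0, 0.0, 79.0]
wrist_force: [1.3, -0.3, 0.2]
opening: 0.0494
```

```bash
python3 go.py .6334 -.1225 .08 79.2;python3 go.py .6334 -.1225 .034 79.2
```

```text
t 5.55 tgt [ 0.6334 -0.1225  0.08  ] xyz [0.04, 0.08, 1.76] dr [0.0, 0.0, -0.003] dist 71
t 5.55 tgt [ 0.6334 -0.1225  0.034 ] xyz [0.04, 0.08, 2.91] dr [0.0, 0.0, -0.003] dist 117
```

Request:
step_arm(dr=[[0,0,0],[0,0,0],[0,0,0],[0,0,0],[0,0,0],[0,0,0],[0,0,0],[0,0,0]], xyz=[[0.04,0.08,0.3],[0.04,0.08,0.8],[0.04,0.08,1.2],[0.04,0.08,1.6],[0.04,0.08,1.76],[0.04,0.08,1.76],[0.04,0.08,1.76],[0.04,0.08,1.76]], gripper=[0.4,0.4,0.4,0.4,0.4,0.4,0.4,0.4])

```text
time: 6.35
ee_pos: [0.6333, -0.1205, 0.0813]
tcp_rot: [179.9, -0.0, 79.1]
wrist_force: [-0.2, 0.1, -0.6]
opening: 0.0497
```

```bash
python3 go.py .6334 -.1225 .034 79.2; python3 - <<'E'
from fit import *
c=snap('wrist','w2.png'); overlay(c,'w2o.png',f=1.25)
c=bot.camera('scene'); overlay(c,'s2o.png',(300,180,540,340),3.3)
E
```

```text
t 6.35 tgt [ 0.6334 -0.1225  0.034 ] xyz [-0.05, 0.01, 1.18] dr [0.002, -0.0, -0.002] dist 47
```

View pics/w2o.png

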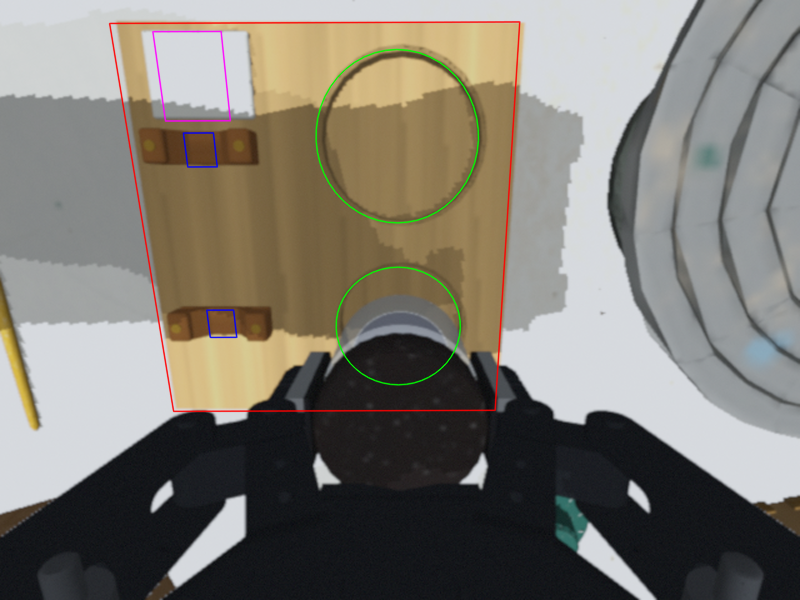

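View pics/s2o.png

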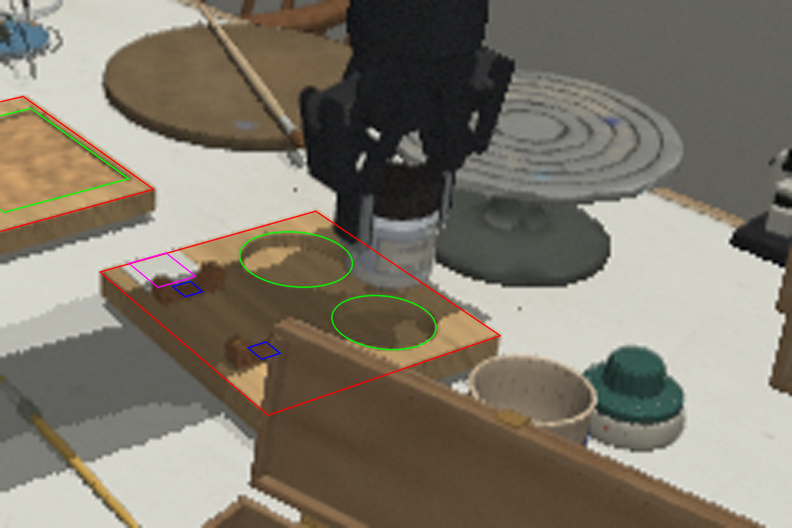

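Request:
step_arm(dr=[[0,0,0],[0,0,0],[0,0,0],[0,0,0],[0,0,0],[0,0,0],[0,0,0],[0,0,0]], xyz=[[-0.05,0,0.2],[-0.05,0,0.4],[-0.05,0,0.6],[-0.05,0,0.8],[-0.05,0,1.0],[-0.05,0,1.15],[-0.05,0,1.18],[-0.05,0,1.18]], gripper=[0.4,0.4,0.4,0.4,0.4,0.4,0.4,0.4])

```text
time: 7.25
ee_pos: [0.6321, -0.1225, 0.0338]
tcp_rot: [180.0, 0.0, 79.1]
wrist_force: [-4.3, 0.9, 7.1]
opening: 0.0494
```

Request:
step_arm(dr=[[0,0,0],[0,0,0],[0,0,0],[0,0,0],[0,0,0],[0,0,0],[0,0,0],[0,0,0]], xyz=[[0,0,0],[0,0,0],[0,0,0],[0,0,-0.2],[0,0,-0.8],[0,0,-1.6],[0,0,-2.6],[0,0,-3.2]], gripper=[0.75,0.75,0.75,0.75,0.75,0.75,0.75,0.75])

```text
time: 8.05
ee_pos: [0.6329, -0.1226, 0.1648]
tcp_rot: [179.8, -0.0, 79.1]
wrist_force: [0.1, 0.1, -0.3]
opening: 0.0642
```

```bash
python3 go.py .5935 -.2509 .18 40; python3 - <<'E'
from fit import *
c=snap('wrist','w3.png')
for n in ('cup','jar'):
    for q in bot.regions_of(c,n)[:2]: print(n,q['p'],q['box'])
E
```

```text
t 8.05 tgt [ 0.5935 -0.2509  0.18  ] xyz [-3.34, -0.36, -0.38] dr [0.003, -0.001, 0.682] dist 135
cup 0.85 [307.6, 358.1, 78.0, 65.6]
jar 0.72 [317.6, 236.6, 69.4, 76.0]
```

View pics/w3.png

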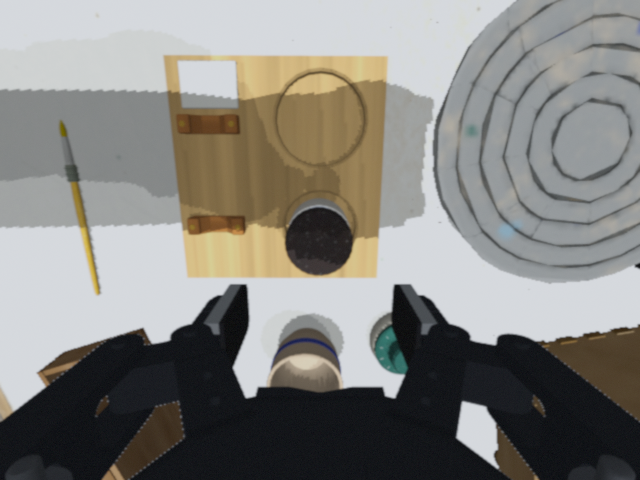

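Request:
step_arm(dr=[[0,0,0.682],[0,0,0.682],[0,0,0.682],[0,0,0.682],[0,0,0.682],[0,0,0.682],[0,0,0.682],[0,0,0.682]], xyz=[[-3.34,-0.36,-0.1],[-3.34,-0.36,-0.1],[-3.34,-0.36,-0.1],[-3.34,-0.36,-0.1],[-3.34,-0.36,-0.1],[-3.34,-0.36,-0.1],[-3.34,-0.36,-0.1],[-3.34,-0.36,-0.1]], gripper=[1,1,1,1,1,1,1,1], squeeze=25)

```text
time: 9.0
ee_pos: [0.5928, -0.2506, 0.1644]
tcp_rot: [-180.0, 0.0, 40.1]
wrist_force: [0.0, 0.1, 0.3]
opening: 0.0856
```

```bash
python3 go.py .5935 -.2509 .018 40; python3 - <<'E'
from fit import *
c=snap('wrist','w4.png')
C=bot.camera('top'); r=bot.regions_of(C,'jar'); print([(q['p'],q['box']) for q in r])
q=r[0]
J=[P+[0,0,.014] for P in JAR]
print(fit([C],[q['region']],J,(.63,-.12,0),False))
E
```

```text
t 9.0 tgt [ 0.5935 -0.2509  0.018 ] xyz [0.01, 0.02, 3.66] dr [-0.001, 0.0, 0.002] dist 146
[(0.67, [381.3, 188.9, 20.2, 23.6])]
(array([ 630.2, -123.3,    0. ]), np.float64(0.121))
```

View pics/w4.png

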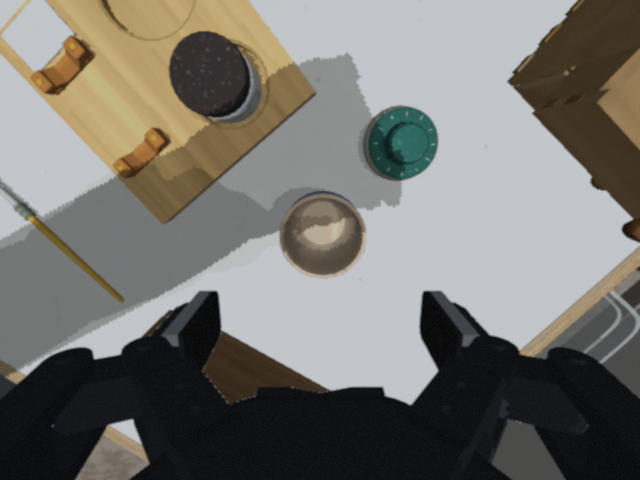

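```bash
python3 - <<'E'
from fit import *
C=pickle.load(open('top.pkl','rb'))
for uv in ((416,260),(409,275),(415,310)):
    for z in (0,.06,.12): print(uv,z,np.round(ray(C,uv,z)[:2],3))
c=bot.camera('wrist')
q=bot.regions_of(c,'cup')[0]; print(q['p'],q['box'],fit([c],[q['region']],CUP,(.593,-.25,0),False))
E
```

```text
(416, 260) 0 [ 0.467 -0.219]
(416, 260) 0.06 [ 0.463 -0.207]
(416, 260) 0.12 [ 0.459 -0.195]
(409, 275) 0 [ 0.43  -0.202]
(409, 275) 0.06 [ 0.428 -0.191]
(409, 275) 0.12 [ 0.426 -0.179]
(415, 310) 0 [ 0.346 -0.216]
(415, 310) 0.06 [ 0.348 -0.204]
(415, 310) 0.12 [ 0.349 -0.192]
0.86 [323.8, 235.8, 91.0, 86.3] (array([ 596.3, -250.9,    0. ]), np.float64(0.019))
```

Request:
step_arm(dr=[[0,0,0],[0,0,0],[0,0,0],[0,0,0],[0,0,0],[0,0,0],[0,0,0],[0,0,0]], xyz=[[0.03,0.04,0.6],[0.03,0.04,1.4],[0.03,0.04,2.1],[0.03,0.04,2.7],[0.03,0.04,3.2],[0.03,0.04,3.5],[0.03,0.04,3.66],[0.03,0.04,3.66]], gripper=[1,1,1,1,1,1,1,1])

```text
time: 10.05
ee_pos: [0.5947, -0.2513, 0.0181]
tcp_rot: [-180.0, 0.0, 40.0]
wrist_force: [-0.6, -0.4, -0.1]
opening: 0.0858
```

Request:
step_arm(dr=[[0,0,0],[0,0,0],[0,0,0],[0,0,0],[0,0,0],[0,0,0],[0,0,0],[0,0,0]], xyz=[[0,0,0],[0,0,0],[0,0,0],[0,0,0],[0,0,0],[0,0,0],[0,0,0],[0,0,0]], gripper=[0.9,0.85,0.8,0.75,0.7,0.65,0.65,0.65], squeeze=25)

```text
time: 10.85
ee_pos: [0.5953, -0.2517, 0.0195]
tcp_rot: [179.9, -0.0, 40.0]
wrist_force: [-0.8, 0.9, 5.9]
opening: 0.0641
```

```bash
python3 go.py .6498 -.0361 .16 70; python3 - <<'E'
from fit import *
c=snap('wrist','w5.png')
E
```

```text
t 10.85 tgt [ 0.6498 -0.0361  0.16  ] xyz [4.51, -3.25, -3.51] dr [0.002, -0.0, -0.524] dist 263
```

View pics/w5.png

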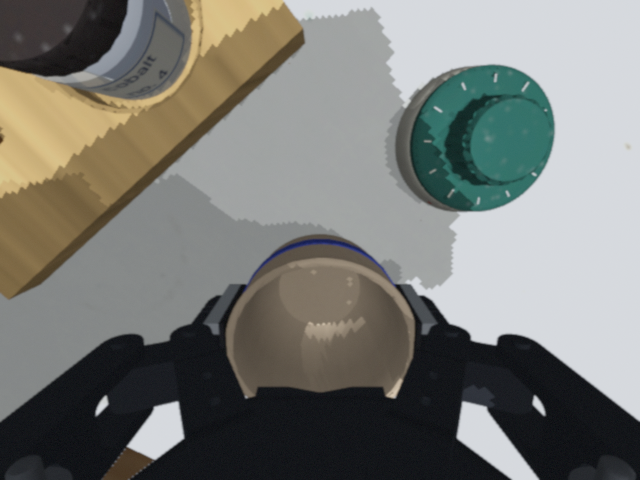

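Request:
step_arm(dr=[[0,0,0],[0,0,0],[0,0,0],[0,0,0],[0,0,0],[0,0,0],[0,0,0],[0,0,0]], xyz=[[0,0,-0.1],[0,0,-0.3],[0,0,-0.7],[0,0,-1.3],[0,0,-2.0],[0,0,-2.7],[0,0,-3.3],[0,0,-3.5]], gripper=[0.6,0.6,0.6,0.6,0.6,0.6,0.6,0.6], squeeze=30)

```text
time: 11.7
ee_pos: [0.5957, -0.2518, 0.1627]
tcp_rot: [179.8, -0.1, 40.0]
wrist_force: [0.3, 0.0, -0.8]
opening: 0.064
```

Request:
step_arm(dr=[[0,0,-0.05],[0,0,-0.12],[0,0,-0.2],[0,0,-0.3],[0,0,-0.4],[0,0,-0.48],[0,0,-0.52],[0,0,-0.524]], xyz=[[0.3,-0.2,0],[0.9,-0.65,0],[1.7,-1.2,0],[2.5,-1.8,0],[3.3,-2.4,0],[3.9,-2.8,0],[4.3,-3.1,0],[4.51,-3.25,0]], gripper=[0.6,0.6,0.6,0.6,0.6,0.6,0.6,0.6])

```text
time: 12.5
ee_pos: [0.6492, -0.0331, 0.1568]
tcp_rot: [-179.9, 0.0, 70.3]
wrist_force: [-0.1, -0.5, -0.8]
opening: 0.0635
```

```bash
python3 go.py .6498 -.0361 .06 70; python3 - <<'E'
from fit import *
c=snap('wrist','w6.png')
E
```

```text
t 12.5 tgt [ 0.6498 -0.0361  0.06  ] xyz [-0.06, 0.05, 2.42] dr [-0.002, 0.0, 0.005] dist 97
```

View pics/w6.png

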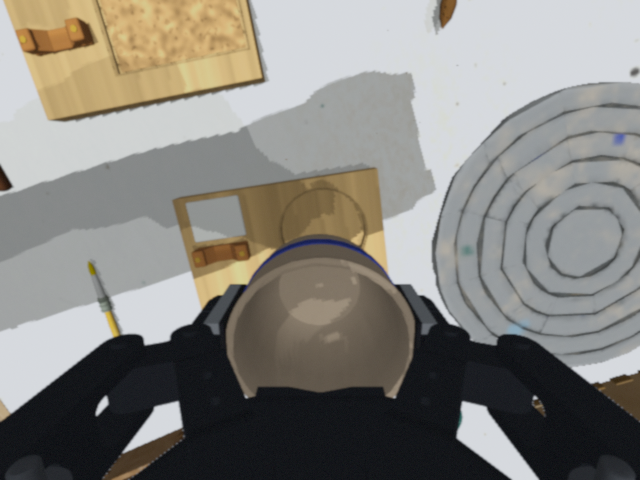

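Request:
step_arm(dr=[[0,0,0],[0,0,0],[0,0,0],[0,0,0],[0,0,0],[0,0,0],[0,0,0],[0,0,0]], xyz=[[-0.06,0.05,0.2],[-0.06,0.05,0.6],[-0.06,0.05,1.1],[-0.06,0.05,1.6],[-0.06,0.05,2.1],[-0.06,0.05,2.4],[-0.06,0.05,2.42],[-0.06,0.05,2.42]], gripper=[0.6,0.6,0.6,0.6,0.6,0.6,0.6,0.6])

```text
time: 13.35
ee_pos: [0.6505, -0.0395, 0.0619]
tcp_rot: [-180.0, 0.0, 70.0]
wrist_force: [0.2, 0.1, -1.5]
opening: 0.0641
```

```bash
python3 go.py .6498 -.0361 .0335 70
```

```text
t 13.35 tgt [ 0.6498 -0.0361  0.0335] xyz [0.07, -0.04, 0.71] dr [-0.0, 0.0, -0.001] dist 29
```

Request:
step_arm(dr=[[0,0,0],[0,0,0],[0,0,0],[0,0,0],[0,0,0],[0,0,0],[0,0,0],[0,0,0]], xyz=[[0.07,-0.04,0.1],[0.07,-0.04,0.2],[0.07,-0.04,0.3],[0.07,-0.04,0.4],[0.07,-0.04,0.5],[0.07,-0.04,0.58],[0.07,-0.04,0.64],[0.07,-0.04,0.68]], gripper=[0.6,0.6,0.6,0.6,0.6,0.6,0.6,0.6])

```text
time: 14.15
ee_pos: [0.6499, -0.0357, 0.0342]
tcp_rot: [-180.0, 0.0, 70.0]
wrist_force: [0.3, -0.1, -1.7]
opening: 0.0644
```

Request:
step_arm(dr=[[0,0,0],[0,0,0],[0,0,0],[0,0,0],[0,0,0],[0,0,0],[0,0,0],[0,0,0]], xyz=[[0,0,0.02],[0,0,0.03],[0,0,0.04],[0,0,0.05],[0,0,0.05],[0,0,0.05],[0,0,0.05],[0,0,0.05]], gripper=[0.6,0.6,0.6,0.6,0.6,0.6,0.6,0.6])

```text
time: 14.95
ee_pos: [0.65, -0.0356, 0.0336]
tcp_rot: [180.0, -0.0, 70.0]
wrist_force: [-4.7, 1.2, 7.2]
opening: 0.0639
```

Contact with the floor; release gently and lift.

Request:
step_arm(dr=[[0,0,0],[0,0,0],[0,0,0],[0,0,0],[0,0,0],[0,0,0],[0,0,0],[0,0,0]], xyz=[[0,0,0],[0,0,0],[0,0,0],[0,0,0],[0,0,-0.2],[0,0,-0.8],[0,0,-1.8],[0,0,-2.8]], gripper=[0.75,0.8,0.9,0.95,0.95,0.95,0.95,0.95])

```text
time: 15.75
ee_pos: [0.6496, -0.0356, 0.1458]
tcp_rot: [-180.0, 0.0, 70.0]
wrist_force: [0.1, -0.7, 0.1]
opening: 0.0809
```

```bash
python3 go.py .418 -.076 .2 170; python3 - <<'E'
from fit import *
c=snap('wrist','w7.png')
C=bot.camera('scene'); overlay(C,'s7.png',(300,180,540,340),3.3)
E
```

```text
t 15.75 tgt [ 0.418 -0.076  0.2  ] xyz [-2.93, -5.1, -1.35] dr [-0.001, -0.001, -1.745] dist 241
```

View pics/w7.png

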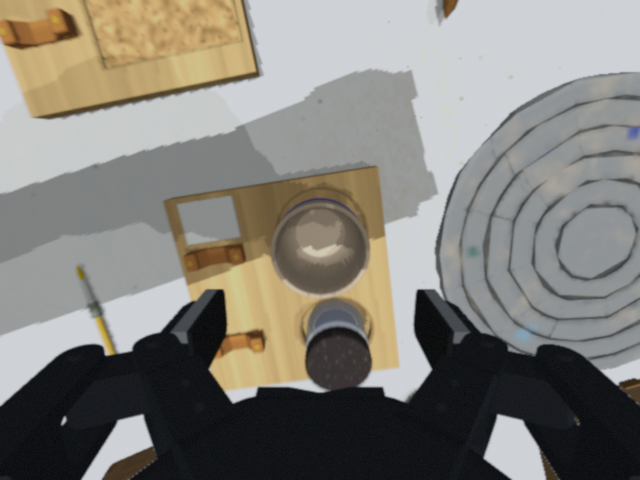

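View pics/s7.png

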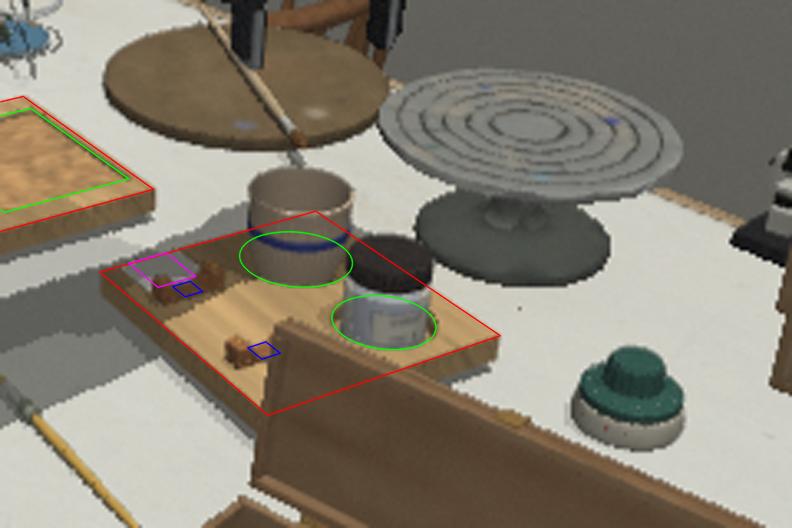

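```bash
python3 go.py .415 -.15 .2 79.2
```

```text
t 15.85 tgt [ 0.415 -0.15   0.2  ] xyz [-4.71, -4.59, -1.26] dr [0.009, -0.002, -0.16] dist 268
```

Request:
step_arm(dr=[[0,0,0],[0,0,0],[0,0,-0.16],[0,0,-0.16],[0,0,-0.16],[0,0,-0.16],[0,0,-0.16],[0,0,-0.16]], xyz=[[-0.2,-0.2,-0.8],[-0.9,-0.9,-1.26],[-1.8,-1.75,-1.26],[-2.7,-2.6,-1.26],[-3.6,-3.5,-1.26],[-4.4,-4.3,-1.26],[-4.71,-4.59,-1.26],[-4.71,-4.59,-1.26]], gripper=[0.5,0.5,0.5,0.5,0.5,0.5,0.5,0.5], squeeze=40)

```text
time: 16.65
ee_pos: [0.4119, -0.1507, 0.1958]
tcp_rot: [179.9, 0.0, 79.0]
wrist_force: [0.4, -0.7, 1.0]
opening: 0.0426
```

```bash
python3 - <<'E'
from fit import *
c=snap('wrist','w8.png'); pickle.dump(c,open('w8.pkl','wb'))
q=bot.regions_of(c,'stout_brush')
for k in q[:2]: print(k['p'],k['box'])
v,u=np.nonzero(q[0]['region']); P=np.array([ray(c,x,.0045)[:2] for x in zip(u,v)])
m=P.mean(0); d=np.linalg.svd(P-m)[2][0]; d*=np.sign(d[1]); s=(P-m)@d
print(np.degrees(np.arctan2(d[1],d[0])),m,m+d*s.min(),m+d*s.max(),np.ptp(s))
for a in np.arange(s.min(),s.max(),.01):
    k=(s>a)&(s<a+.01); w=(P-m)[k]@[-d[1],d[0]]; print(round(a-s.min(),3),np.round([w.mean()*1000,np.ptp(w)*1000],1))
E
```

```text
0.9 [309.4, 130.4, 15.5, 180.8]
79.04353124887918 [ 0.42245704 -0.0647276 ] [ 0.40563815 -0.15160567] [0.43630064 0.00678155] 0.16132792462734274
0.0 [0.2 4.1]
0.01 [0.2 4.1]
0.02 [0.3 5. ]
0.03 [0. 4.]
0.04 [-0.1  5.9]
0.05 [-0.1  5.9]
0.06 [-0.2  5.9]
0.07 [-0.4  6.8]
0.08 [-0.4  7.6]
0.09 [-0.1  6.7]
0.1 [0.1 7.4]
0.11 [0.4 9.3]
0.12 [0.3 9.2]
0.13 [0.2 5.5]
0.14 [-0.4  5.5]
0.15 [-0.1  4.5]
0.16 [-0.2  1.8]
```

View pics/w8.png

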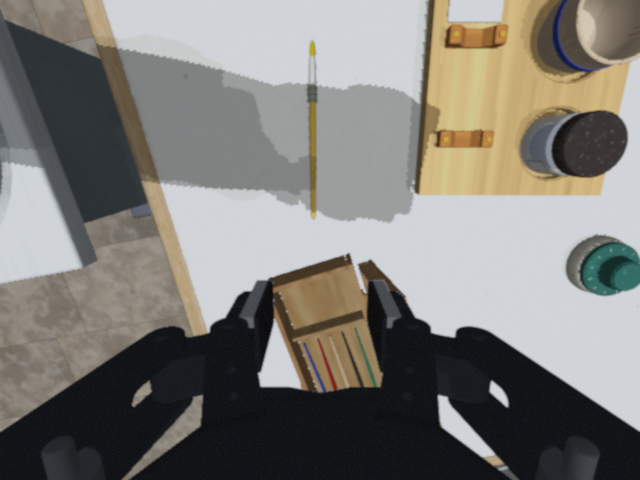

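```bash
python3 go.py .422 -.0625 .08 79.2;python3 go.py .422 -.0625 .004 79.2
```

```text
t 16.75 tgt [ 0.422  -0.0625  0.08  ] xyz [2.19, -0.21, 2.88] dr [0.001, -0.0, -0.001] dist 145
t 16.75 tgt [ 0.422  -0.0625  0.004 ] xyz [2.19, -0.22, 4.78] dr [0.001, -0.0, -0.001] dist 210
```

Request:
step_arm(dr=[[0,0,0],[0,0,0],[0,0,0],[0,0,0],[0,0,0],[0,0,0],[0,0,0],[0,0,0]], xyz=[[0.7,-0.07,0.8],[1.5,-0.15,1.6],[2.19,-0.21,2.4],[2.19,-0.21,3.0],[2.19,-0.21,3.3],[2.19,-0.21,3.3],[2.19,-0.21,3.3],[2.19,-0.21,3.3]], gripper=[0.4,0.4,0.4,0.4,0.4,0.4,0.4,0.4])

```text
time: 17.55
ee_pos: [0.4223, -0.0627, 0.0642]
tcp_rot: [179.9, -0.0, 79.1]
wrist_force: [-0.0, -1.2, -0.4]
opening: 0.0347
```

```bash
python3 go.py .422 -.0625 .003 79.2; python3 - <<'E'
from fit import *
c=snap('wrist','w9.png')
q=bot.regions_of(c,'stout_brush')
v,u=np.nonzero(q[0]['region']); P=np.array([ray(c,x,.0045)[:2] for x in zip(u,v)])
m=P.mean(0); d=np.linalg.svd(P-m)[2][0]; d*=np.sign(d[1]); s=(P-m)@d
print(q[0]['p'],np.degrees(np.arctan2(d[1],d[0])),m,m+d*s.min(),m+d*s.max(),np.ptp(s))
E
```

```text
t 17.55 tgt [ 0.422  -0.0625  0.003 ] xyz [0.0, -0.01, 1.53] dr [0.002, -0.0, -0.001] dist 61
0.78 79.07468355114462 [ 0.42311812 -0.06237254] [ 0.40611337 -0.15046731] [0.43622675 0.00553801] 0.15888509944825333
```

View pics/w9.png

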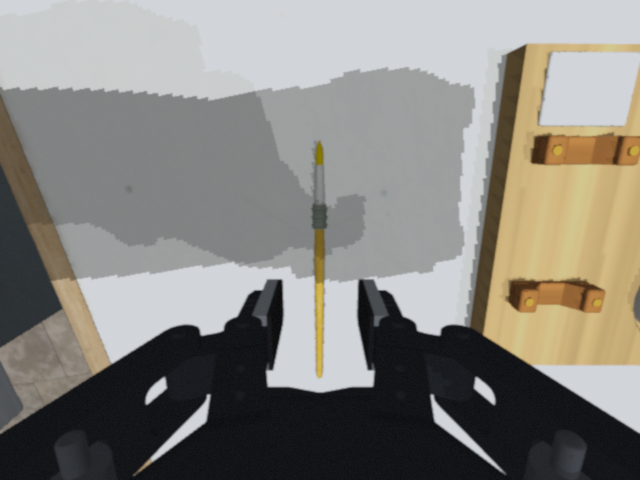

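Request:
step_arm(dr=[[0,0,0],[0,0,0],[0,0,0],[0,0,0],[0,0,0],[0,0,0],[0,0,0],[0,0,0]], xyz=[[0.02,0.01,0.4],[0.02,0.01,0.8],[0.02,0.01,1.1],[0.02,0.01,1.3],[0.02,0.01,1.45],[0.02,0.01,1.53],[0.02,0.01,1.53],[0.02,0.01,1.53]], gripper=[0.4,0.4,0.4,0.4,0.4,0.4,0.4,0.4])

```text
time: 18.45
ee_pos: [0.4221, -0.0616, 0.0021]
tcp_rot: [180.0, -0.0, 79.2]
wrist_force: [-0.4, -1.0, 0.5]
opening: 0.0339
```

Request:
step_arm(dr=[[0,0,0],[0,0,0],[0,0,0],[0,0,0],[0,0,0],[0,0,0],[0,0,0],[0,0,0]], xyz=[[0,0,0],[0,0,0],[0,0,0],[0,0,0],[0,0,0],[0,0,0],[0,0,-0.1],[0,0,-0.2]], gripper=[0,0,0,0,0,0,0,0])

```text
time: 19.25
ee_pos: [0.4215, -0.0615, 0.0096]
tcp_rot: [-180.0, 0.0, 79.2]
wrist_force: [-0.4, 0.2, -0.2]
opening: 0.0056
```

Request:
step_arm(dr=[[0,0,0],[0,0,0],[0,0,0],[0,0,0],[0,0,0],[0,0,0],[0,0,0],[0,0,0]], xyz=[[0,0,-0.2],[0,0,-0.6],[0,0,-1.1],[0,0,-1.6],[0,0,-2.0],[0,0,-2.2],[0,0,-2.2],[0,0,-2.2]], gripper=[0,0,0,0,0,0,0,0])

```text
time: 20.05
ee_pos: [0.4216, -0.0615, 0.0972]
tcp_rot: [-180.0, 0.0, 79.2]
wrist_force: [0.0, -0.1, 0.0]
opening: 0.0056
```

```bash
python3 - <<'E'
from fit import *
c=snap('wrist','w10.png')
q=bot.regions_of(c,'stout_brush'); z=bot.get_obs()['ee_pos'][2]; print(bot.get_obs()['ee_pos'])
v,u=np.nonzero(q[0]['region']); P=np.array([ray(c,x,z+.003)[:2] for x in zip(u,v)])
m=P.mean(0); d=np.linalg.svd(P-m)[2][0]; d*=np.sign(d[1]); s=(P-m)@d
print(q[0]['p'],np.degrees(np.arctan2(d[1],d[0])),m,m+d*s.min(),m+d*s.max(),np.ptp(s))
c=bot.camera('scene'); cv2.imwrite('pics/s10.png',cv2.resize(np.ascontiguousarray(c['image'][220:370,230:430,::-1]),None,fx=4,fy=4))
print(W('cup_tray',-.052,.007))
E
python3 go.py .5584 -.0563 .085 79.2
```

```text
[ 0.42132389 -0.06149916  0.09674995]
0.96 79.05131069314419 [ 0.4257787  -0.04729264] [ 0.41364495 -0.11001517] [0.43618706 0.00651094] 0.1186864785447615
[ 0.55843273 -0.05628016  0.        ]
t 20.2 tgt [ 0.5584 -0.0563  0.085 ] xyz [0.77, 3.34, 0.29] dr [-0.001, 0.0, -0.001] dist 138
```

View pics/w10.png

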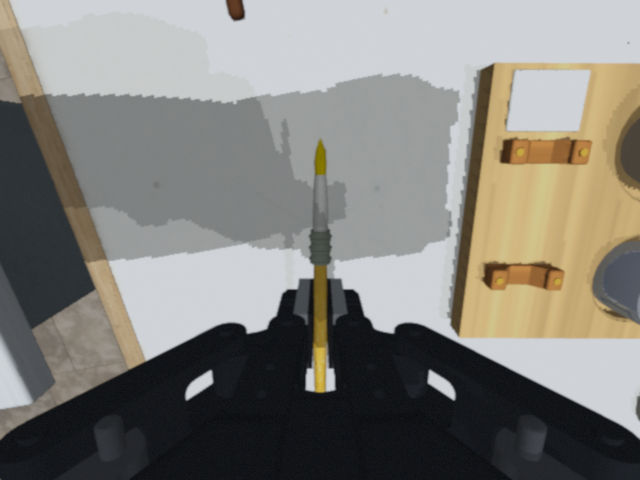

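View pics/s10.png

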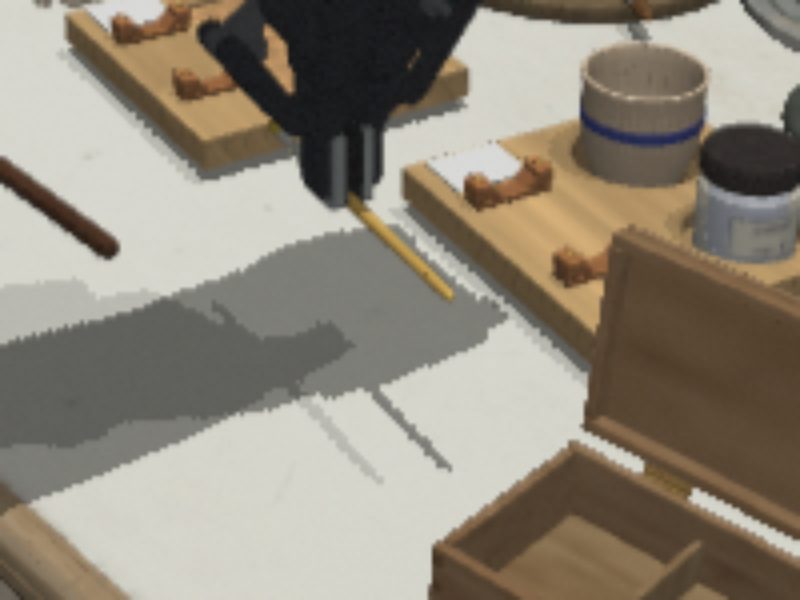

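Request:
step_arm(dr=[[0,0,0],[0,0,0],[0,0,0],[0,0,0],[0,0,0],[0,0,0],[0,0,0],[0,0,0]], xyz=[[0.15,0.6,0],[0.35,1.5,0],[0.6,2.5,0],[0.77,3.1,0],[0.77,3.34,0.1],[0.77,3.34,0.29],[0.77,3.34,0.29],[0.77,3.34,0.29]], gripper=[0,0,0,0,0,0,0,0])

```text
time: 21.0
ee_pos: [0.5575, -0.0565, 0.0858]
tcp_rot: [-179.9, 0.0, 79.2]
wrist_force: [-0.6, 0.1, -0.6]
opening: 0.0056
```

```bash
python3 go.py .5584 -.0563 .0335 79.2; python3 - <<'E'
from fit import *
c=bot.camera('wrist'); overlay(c,'w11.png',f=1.25)
E
```

```text
t 21.0 tgt [ 0.5584 -0.0563  0.0335] xyz [0.01, 0.02, 1.31] dr [-0.001, 0.0, -0.001] dist 52
```

View pics/w11.png

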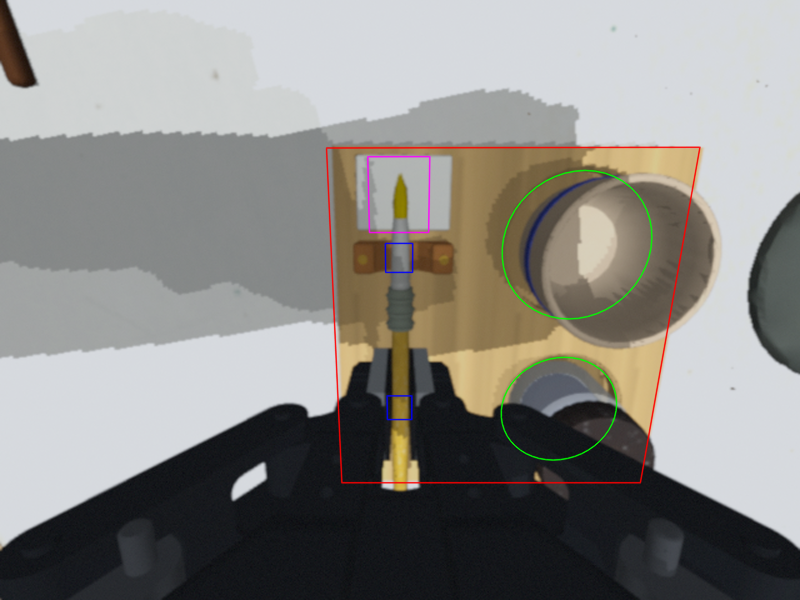

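Request:
step_arm(dr=[[0,0,0],[0,0,0],[0,0,0],[0,0,0],[0,0,0],[0,0,0],[0,0,0],[0,0,0]], xyz=[[0.01,0.0,0.2],[0.01,0.0,0.45],[0.01,0.0,0.7],[0.01,0.0,0.9],[0.01,0.0,1.05],[0.01,0.0,1.17],[0.01,0.0,1.25],[0.01,0.0,1.25]], gripper=[0,0,0,0,0,0,0,0])

```text
time: 21.85
ee_pos: [0.5587, -0.056, 0.0357]
tcp_rot: [-180.0, 0.0, 79.2]
wrist_force: [0.1, 0.7, -0.6]
opening: 0.0057
```

Request:
step_arm(dr=[[0,0,0],[0,0,0],[0,0,0],[0,0,0],[0,0,0],[0,0,0],[0,0,0],[0,0,0]], xyz=[[0,0,0.03],[0,0,0.06],[0,0,0.06],[0,0,0.06],[0,0,0.06],[0,0,0.06],[0,0,0.06],[0,0,0.06]], gripper=[0,0,0,0,0.05,0.1,0.15,0.2])

```text
time: 22.65
ee_pos: [0.5589, -0.056, 0.0337]
tcp_rot: [180.0, -0.0, 79.2]
wrist_force: [0.4, -0.5, -0.2]
opening: 0.0167
```

Request:
step_arm(dr=[[0,0,0],[0,0,0],[0,0,0],[0,0,0],[0,0,0],[0,0,0],[0,0,0],[0,0,0]], xyz=[[0,0,0],[0,0,0],[0,0,-0.3],[0,0,-0.8],[0,0,-1.5],[0,0,-2.3],[0,0,-2.6],[0,0,-2.6]], gripper=[0.2,0.2,0.2,0.2,0.2,0.2,0.2,0.2])

```text
time: 23.45
ee_pos: [0.56, -0.0561, 0.1401]
tcp_rot: [179.8, -0.0, 79.2]
wrist_force: [1.0, 0.1, -1.0]
opening: 0.0168
```

```bash
python3 - <<'E'
from fit import *
c=snap('wrist','w12.png')
c=bot.camera('scene'); cv2.imwrite('pics/s12.png',cv2.resize(np.ascontiguousarray(c['image'][220:370,280:480,::-1]),None,fx=4,fy=4))
E
```

```text
(no output)
```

View pics/w12.png

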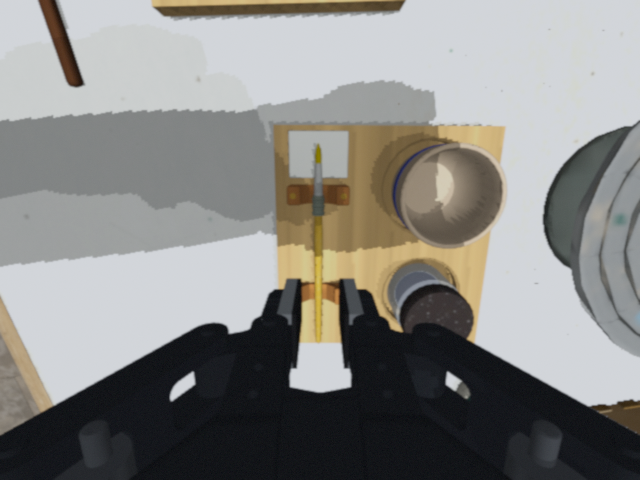

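View pics/s12.png

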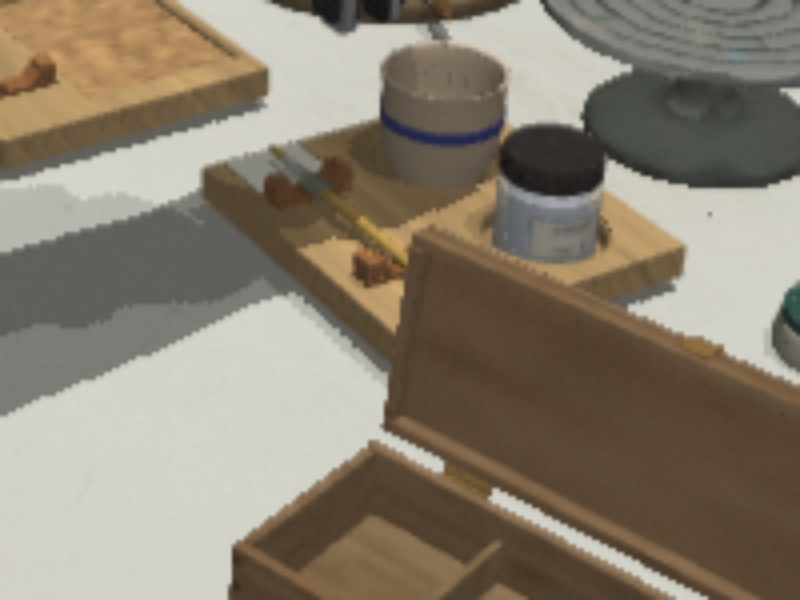

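```bash
python3 go.py .40 .07 .17 88
```

```text
t 23.55 tgt [0.4  0.07 0.17] xyz [2.35, -4.49, -0.82] dr [-0.001, -0.0, -0.154] dist 205
```

Request:
step_arm(dr=[[0,0,0],[0,0,-0.15],[0,0,-0.15],[0,0,-0.15],[0,0,-0.15],[0,0,-0.15],[0,0,-0.15],[0,0,-0.15]], xyz=[[0.4,-0.8,-0.6],[0.9,-1.7,-0.82],[1.4,-2.6,-0.82],[1.9,-3.6,-0.82],[2.2,-4.2,-0.82],[2.35,-4.49,-0.82],[2.35,-4.49,-0.82],[2.35,-4.49,-0.82]], gripper=[0.4,0.4,0.4,0.4,0.4,0.4,0.4,0.4])

```text
time: 24.35
ee_pos: [0.4006, 0.0698, 0.1699]
tcp_rot: [-180.0, 0.0, 87.8]
wrist_force: [0.2, 0.0, 1.5]
opening: 0.0343
```

```bash
python3 - <<'E'
from fit import *
c=snap('wrist','w13.png')
q=bot.regions_of(c,'scratch_tool')
for k in q[:2]: print(k['p'],k['box'])
v,u=np.nonzero(q[0]['region']); P=np.array([ray(c,x,.005)[:2] for x in zip(u,v)])
m=P.mean(0); d=np.linalg.svd(P-m)[2][0]; d*=np.sign(d[1]); s=(P-m)@d
print(np.degrees(np.arctan2(d[1],d[0])),m,m+d*s.min(),m+d*s.max(),np.ptp(s))
v0=m+d*(s.min()+s.max())/2
print(fit([c],[q[0]['region']],TOOL,(v0[0],v0[1],np.arctan2(d[1],d[0]))))
print(W('scratch_tray',-.052,.003))
E
```

```text
Traceback (most recent call last):
IndexError: list index out of range
```

View pics/w13.png

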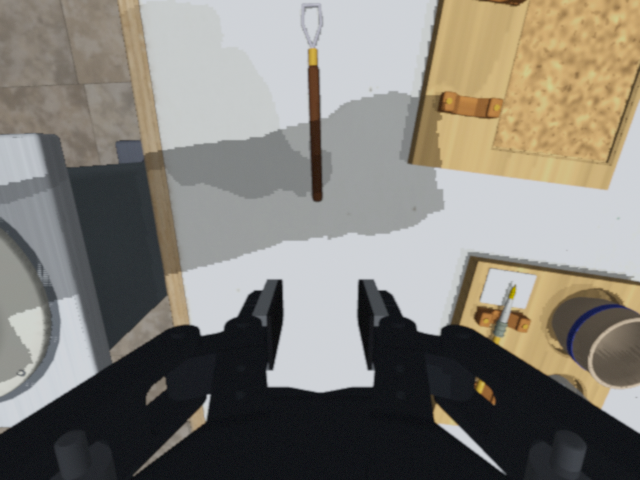

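```bash
python3 - <<'E'
from fit import *
c=bot.camera('wrist')
a,b,e=ray(c,(317.5,200.5),.005),ray(c,(311.5,3),.005),ray(c,(314,66),.005)
print(a,b,e,(a+b)/2,np.linalg.norm(a-b),np.linalg.norm(e-a),np.degrees(np.arctan2(*(b-a)[[1,0]])))
print(W('scratch_tray',-.052,.003))
E
```

```text
[0.40069775 0.08922181 0.005     ] [0.40267537 0.24769987 0.005     ] [0.40259433 0.20202532 0.005     ] [0.40168656 0.16846084 0.005     ] 0.15849040020870986 0.11281944762584344 89.28505155396697
[0.52640829 0.20734133 0.        ]
```

```bash
python3 go.py .4017 .1685 .05 89.1;python3 go.py .4017 .1685 .004 89.1
```

```text
t 24.5 tgt [0.4017 0.1685 0.05  ] xyz [2.47, -0.07, 3.0] dr [-0.001, 0.0, -0.024] dist 156
t 24.5 tgt [0.4017 0.1685 0.004 ] xyz [2.48, -0.07, 4.15] dr [-0.001, 0.0, -0.024] dist 193
```

Request:
step_arm(dr=[[0,0,-0.02],[0,0,-0.02],[0,0,-0.02],[0,0,-0.02],[0,0,-0.02],[0,0,-0.02],[0,0,-0.02],[0,0,-0.02]], xyz=[[0.8,-0.02,0.6],[1.7,-0.05,1.2],[2.47,-0.07,1.8],[2.47,-0.07,2.5],[2.47,-0.07,3.0],[2.47,-0.07,3.0],[2.47,-0.07,3.0],[2.47,-0.07,3.0]], gripper=[0.4,0.4,0.4,0.4,0.4,0.4,0.4,0.4])

```text
time: 25.3
ee_pos: [0.4021, 0.1688, 0.0517]
tcp_rot: [179.9, -0.0, 88.9]
wrist_force: [0.1, 0.3, 0.2]
opening: 0.034
```

```bash
python3 go.py .4017 .1685 .003 89.1; python3 - <<'E'
from fit import *
c=snap('wrist','w14.png')
E
```

```text
t 25.3 tgt [0.4017 0.1685 0.003 ] xyz [-0.01, -0.01, 1.22] dr [0.001, -0.001, -0.004] dist 49
```

View pics/w14.png

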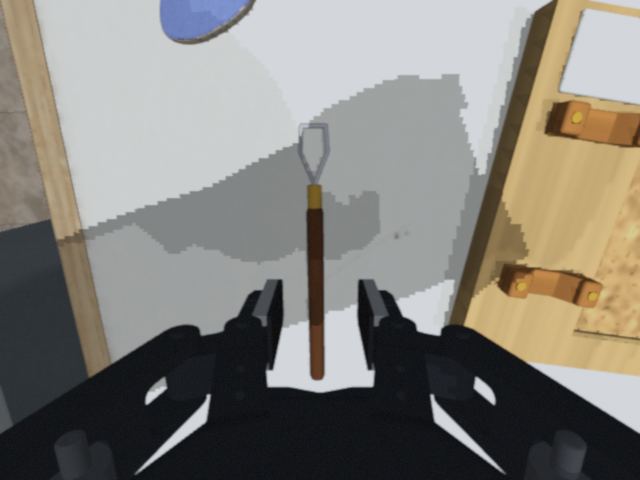

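Request:
step_arm(dr=[[0,0,0],[0,0,0],[0,0,0],[0,0,0],[0,0,0],[0,0,0],[0,0,0],[0,0,0]], xyz=[[-0.01,-0.04,0.3],[-0.01,-0.04,0.6],[-0.01,-0.04,0.9],[-0.01,-0.04,1.1],[-0.01,-0.04,1.2],[-0.01,-0.04,1.2],[-0.01,-0.04,1.2],[-0.01,-0.04,1.2]], gripper=[0.4,0.4,0.4,0.4,0.4,0.4,0.3,0.2])

```text
time: 26.15
ee_pos: [0.3999, 0.1687, 0.003]
tcp_rot: [180.0, -0.0, 88.9]
wrist_force: [-0.1, 0.1, 0.7]
opening: 0.0172
```

Request:
step_arm(dr=[[0,0,0],[0,0,0],[0,0,0],[0,0,0],[0,0,0],[0,0,0],[0,0,0],[0,0,0]], xyz=[[0,0,0],[0,0,0],[0,0,0],[0,0,0],[0,0,-0.2],[0,0,-0.7],[0,0,-1.4],[0,0,-2.1]], gripper=[0,0,0,0,0,0,0,0])

```text
time: 26.95
ee_pos: [0.3991, 0.1683, 0.0875]
tcp_rot: [-180.0, 0.0, 88.9]
wrist_force: [-0.2, 1.2, 0.1]
opening: 0.0083
```

```bash
python3 go.py .5264 .2073 .085 80.5; python3 - <<'E'
from fit import *
c=snap('wrist','w15.png')
E
```

```text
t 26.95 tgt [0.5264 0.2073 0.085 ] xyz [1.03, 3.16, 0.06] dr [-0.001, 0.0, 0.147] dist 133
```

View pics/w15.png

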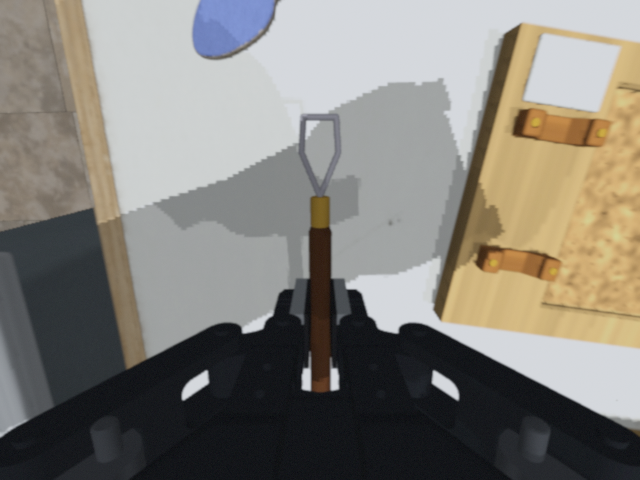

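```bash
python3 -c "
from fit import *
print(W('scratch_tray',-.052,.011))"; python3 go.py .5277 .2152 .085 80.5
```

```text
[0.52772867 0.21523162 0.        ]
t 27.0 tgt [0.5277 0.2152 0.085 ] xyz [1.21, 3.14, 0.2] dr [0.004, -0.002, 0.147] dist 135
```

Request:
step_arm(dr=[[0,0,0.05],[0,0,0.1],[0,0,0.147],[0,0,0.147],[0,0,0.147],[0,0,0.147],[0,0,0.147],[0,0,0.147]], xyz=[[0.2,0.6,0],[0.5,1.4,0],[0.8,2.2,0],[1.1,2.8,0],[1.21,3.14,0],[1.21,3.14,0.05],[1.21,3.14,0.05],[1.21,3.14,0.05]], gripper=[0,0,0,0,0,0,0,0])

```text
time: 27.8
ee_pos: [0.5253, 0.2142, 0.0845]
tcp_rot: [-180.0, 0.0, 80.5]
wrist_force: [-0.5, -0.4, -0.1]
opening: 0.0083
```

```bash
python3 go.py .5277 .2152 .0345 80.5; python3 - <<'E'
from fit import *
c=bot.camera('wrist'); overlay(c,'w16.png',f=1.25)
E
```

```text
t 27.8 tgt [0.5277 0.2152 0.0345] xyz [0.03, 0.06, 1.25] dr [-0.001, 0.0, -0.0] dist 50
```

View pics/w16.png

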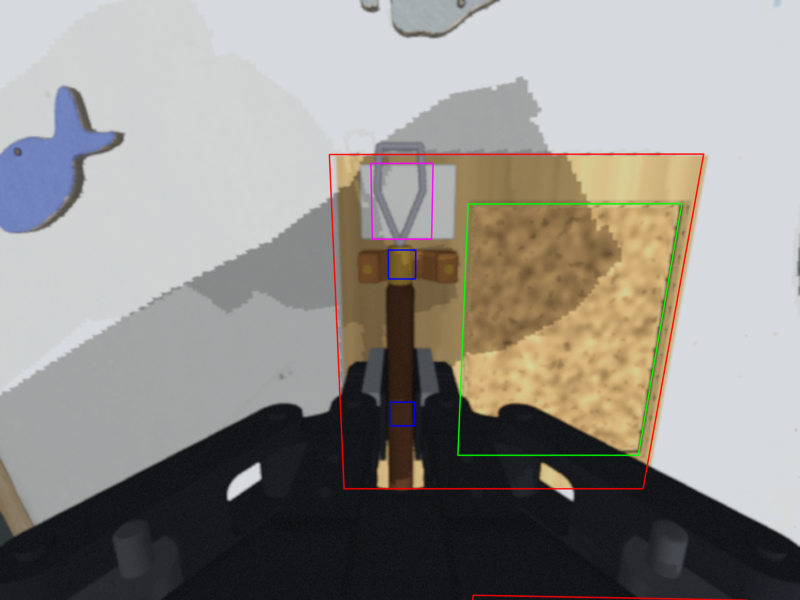

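Request:
step_arm(dr=[[0,0,0],[0,0,0],[0,0,0],[0,0,0],[0,0,0],[0,0,0],[0,0,0],[0,0,0]], xyz=[[0.0,0.04,0.2],[0.0,0.04,0.45],[0.0,0.04,0.7],[0.0,0.04,0.9],[0.0,0.04,1.05],[0.0,0.04,1.15],[0.0,0.04,1.2],[0.0,0.04,1.2]], gripper=[0,0,0,0,0,0,0,0])

```text
time: 28.65
ee_pos: [0.5276, 0.2143, 0.0363]
tcp_rot: [-180.0, 0.0, 80.5]
wrist_force: [-0.3, 0.1, 0.5]
opening: 0.0083
```

Request:
step_arm(dr=[[0,0,0],[0,0,0],[0,0,0],[0,0,0],[0,0,0],[0,0,0],[0,0,0],[0,0,0]], xyz=[[0,0,0.03],[0,0,0.06],[0,0,0.06],[0,0,0.06],[0,0,0.06],[0,0,0.06],[0,0,0.06],[0,0,0.06]], gripper=[0,0,0,0.05,0.1,0.15,0.2,0.2])

```text
time: 29.45
ee_pos: [0.5277, 0.2143, 0.0341]
tcp_rot: [180.0, -0.0, 80.5]
wrist_force: [0.2, 0.4, -0.9]
opening: 0.0171
```

Request:
step_arm(dr=[[0,0,0],[0,0,0],[0,0,0],[0,0,0],[0,0,0],[0,0,0],[0,0,0],[0,0,0]], xyz=[[0,0,0],[0,0,-0.1],[0,0,-0.5],[0,0,-1.1],[0,0,-1.8],[0,0,-2.5],[0,0,-2.6],[0,0,-2.6]], gripper=[0.2,0.2,0.2,0.2,0.2,0.2,0.2,0.2])

```text
time: 30.25
ee_pos: [0.5282, 0.2144, 0.1391]
tcp_rot: [179.9, -0.1, 80.5]
wrist_force: [0.2, 0.3, 0.1]
opening: 0.0172
```

```bash
python3 - <<'E'
from fit import *
c=snap('wrist','w17.png')
C=pickle.load(open('top.pkl','rb'))
c=bot.camera('scene'); cv2.imwrite('pics/s17.png',cv2.resize(np.ascontiguousarray(c['image'][190:310,200:360,::-1]),None,fx=5,fy=5))
for cc,n in((c,'scene'),):
  pass
q=bot.regions_of(bot.camera('top'),'fish'); print(q[0]['p'] if q else None,q[0]['box'] if q else None)
E
```

```text
0.92 [191.8, 297.3, 23.9, 27.8]
```

View pics/w17.png

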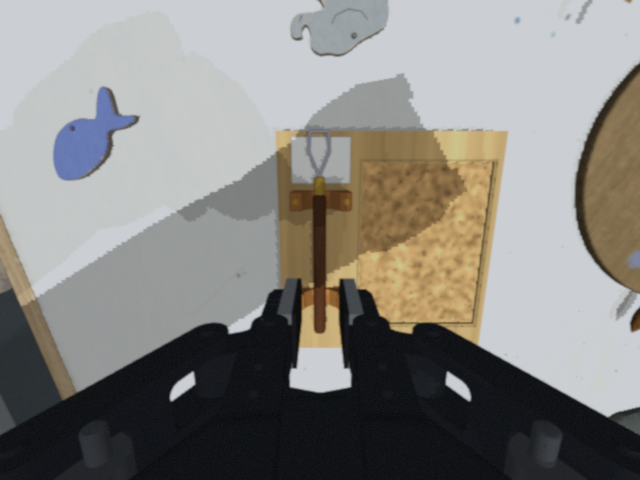

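View pics/s17.png

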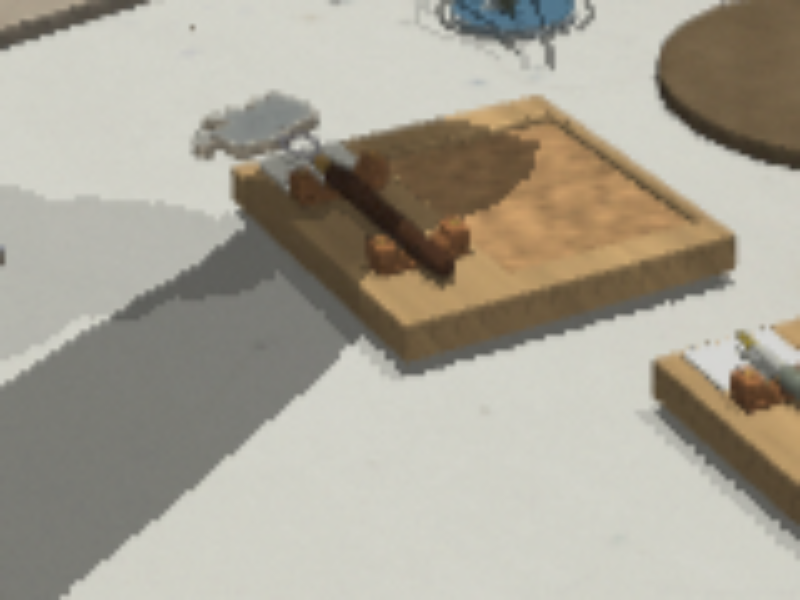

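```bash
python3 go.py .30 .265 .17 35
```

```text
t 30.45 tgt [0.3   0.265 0.17 ] xyz [0.32, -5.81, -0.82] dr [-0.001, 0.002, 0.794] dist 235
```

Request:
step_arm(dr=[[0,0,0.1],[0,0,0.2],[0,0,0.34],[0,0,0.48],[0,0,0.62],[0,0,0.76],[0,0,0.794],[0,0,0.794]], xyz=[[0.05,-0.8,-0.6],[0.1,-1.8,-0.82],[0.2,-2.8,-0.82],[0.25,-3.8,-0.82],[0.3,-4.8,-0.82],[0.32,-5.6,-0.82],[0.32,-5.81,-0.82],[0.32,-5.81,-0.82]], gripper=[0.65,0.65,0.65,0.65,0.65,0.65,0.65,0.65])

```text
time: 31.25
ee_pos: [0.3167, 0.2428, 0.1706]
tcp_rot: [-178.8, 0.0, 36.7]
wrist_force: [1.1, 0.5, 0.1]
opening: 0.0557
```

```bash
python3 - <<'E'
from fit import *
c=snap('wrist','w18.png')
q=bot.regions_of(c,'fish')
for k in q[:2]: print(k['p'],k['box'])
v,u=np.nonzero(q[0]['region']); P=np.array([ray(c,x,.006)[:2] for x in zip(u,v)])
m=P.mean(0); d=np.linalg.svd(P-m)[2][0]; d*=np.sign(d[1]); s=(P-m)@d
print(np.degrees(np.arctan2(d[1],d[0])),m,m+d*s.min(),m+d*s.max(),np.ptp(s))
for a in np.arange(s.min(),s.max(),.006):
    k=(s>=a)&(s<a+.006); w=(P-m)[k]@[-d[1],d[0]]; print(round((a+.003-s.min())*1000),np.round((m+d*(a+.003)+np.array([-d[1],d[0]])*(w.max()+w.min())/2)*1000,1),np.round(np.ptp(w)*1000,1))
E
```

```text
0.56 [283.1, 132.7, 38.6, 99.6]
33.942670156414586 [0.3600099  0.31698108] [0.3266124  0.29450277] [0.39360516 0.33959249] 0.08075341110679284
3 [329.6 295.4] 17.3
9 [334.3 299.2] 25.3
15 [339. 303.] 29.7
21 [343.6 306.8] 34.0
27 [348.6 310.2] 35.7
33 [353.7 313.3] 36.3
39 [358.7 316.7] 36.2
45 [363.6 320.1] 32.5
51 [368.8 323.2] 28.0
57 [374.4 325.5] 16.5
63 [379.5 328.7] 22.4
69 [384.7 331.8] 28.2
75 [389.1 335.9] 31.6
81 [393.8 339.7] 32.3
```

View pics/w18.png

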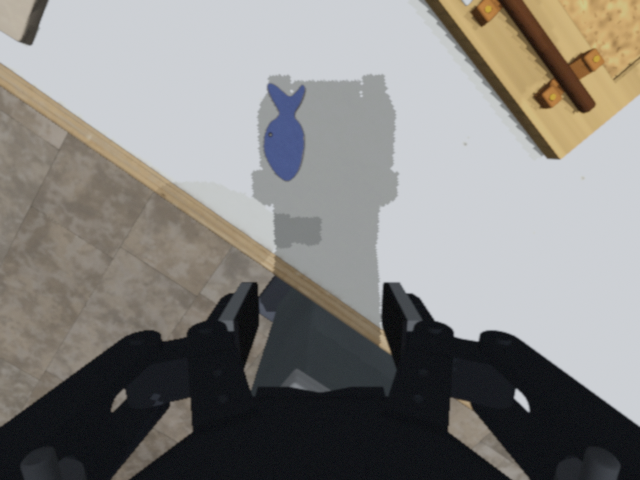

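```bash
python3 go.py .348 .3095 .05 35
```

```text
t 31.35 tgt [0.348  0.3095 0.05  ] xyz [1.6, -0.81, 3.03] dr [-0.02, 0.001, 0.029] dist 141
```

Request:
step_arm(dr=[[0,0,0.03],[0,0,0.03],[0,0,0.03],[0,0,0.03],[0,0,0.03],[0,0,0.03],[0,0,0.03],[0,0,0.03]], xyz=[[0.6,-0.3,0.5],[1.2,-0.6,1.0],[1.6,-0.8,1.6],[1.6,-0.8,2.2],[1.6,-0.8,2.7],[1.6,-0.8,2.9],[1.6,-0.8,2.9],[1.6,-0.8,2.9]], gripper=[0.65,0.65,0.65,0.65,0.65,0.65,0.65,0.65])

```text
time: 32.15
ee_pos: [0.3641, 0.2882, 0.0563]
tcp_rot: [-177.7, 0.0, 37.0]
wrist_force: [-0.3, -0.2, 0.2]
opening: 0.0554
```

```bash
python3 go.py .348 .3095 .02 35; python3 go.py .348 .3095 .0015 35; python3 - <<'E'
from fit import *
c=snap('wrist','w19.png')
q=bot.regions_of(c,'fish')
v,u=np.nonzero(q[0]['region']); P=np.array([ray(c,x,.006)[:2] for x in zip(u,v)])
m=P.mean(0); d=np.linalg.svd(P-m)[2][0]; d*=np.sign(d[1]); s=(P-m)@d
print(q[0]['p'],np.degrees(np.arctan2(d[1],d[0])),m,m+d*s.min(),m+d*s.max(),np.ptp(s))
E
```

```text
t 32.15 tgt [0.348  0.3095 0.02  ] xyz [0.0, -0.63, 0.93] dr [-0.04, 0.001, 0.035] dist 45
t 32.15 tgt [0.348  0.3095 0.0015] xyz [0.0, -0.61, 1.39] dr [-0.04, 0.001, 0.035] dist 61
0.74 75.24545211759539 [0.55372187 0.24405256] [0.54751859 0.22049846] [0.55942713 0.26571568] 0.046759071156265375
```

View pics/w19.png

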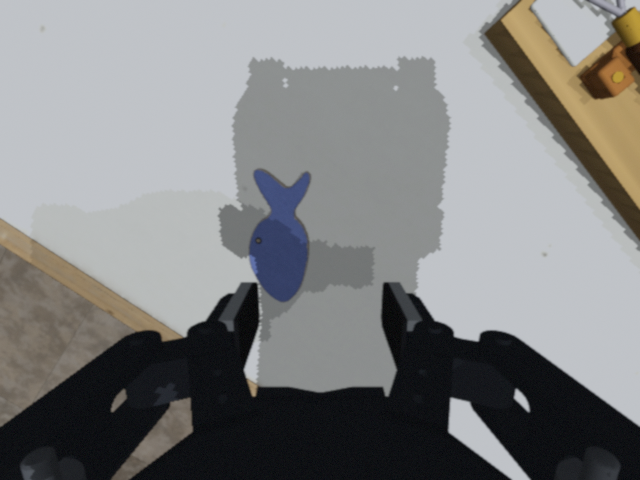

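```bash
python3 -c "
from h import *
o=bot.get_obs(); print(np.round(o['q'],1),np.round(o['qd'],1),o['ee_pos'],o['tcp_rot'])"
```

```text
[ 37.   -6.5 -20.6  75.9   2.3 179.9] [ 0.1 -0.3 -0.3 -0.   0.1  0. ] [0.36419018 0.28835589 0.05672898] [-1.77688674e+02 -2.83057940e-02  3.70041422e+01]
```

Request:
step_arm(dr=[[-0.04,0,-0.15],[-0.04,0,-0.3],[-0.04,0,-0.45],[-0.04,0,-0.6],[-0.04,0,-0.75],[-0.04,0,-0.9],[-0.04,0,-1.05],[-0.04,0,-1.2]], xyz=[[0,-0.1,-0.5],[0,-0.2,-1.2],[0,-0.3,-2.0],[0,-0.4,-2.4],[0,-0.5,-2.4],[0,-0.6,-2.4],[0,-0.6,-2.4],[0,-0.6,-2.4]], gripper=[0.65,0.65,0.65,0.65,0.65,0.65,0.65,0.65])

```text
time: 33.05
ee_pos: [0.3517, 0.3045, 0.1537]
tcp_rot: [179.0, -1.0, 105.8]
wrist_force: [0.4, 0.3, -0.4]
opening: 0.0554
```

Request:
step_arm(dr=[[0,0,-0.15],[0,0,-0.3],[0,0,-0.45],[0,0,-0.6],[0,0,-0.75],[0,0,-0.9],[0,0,-1.05],[0,0,-1.2]], xyz=[[0,0,0],[0,0,0],[0,0,0],[0,0,0],[0,0,0],[0,0,0],[0,0,0],[0,0,0]], gripper=[0.65,0.65,0.65,0.65,0.65,0.65,0.65,0.65])

```text
time: 33.85
ee_pos: [0.3518, 0.3043, 0.1536]
tcp_rot: [178.8, 0.6, 174.6]
wrist_force: [0.6, -0.1, 0.2]
opening: 0.0554
```

```bash
python3 go.py .348 .3095 .06 -145;
```

```text
t 33.85 tgt [0.348  0.3095 0.06  ] xyz [0.13, 0.07, 2.34] dr [0.017, 0.017, -0.705] dist 94
```

Request:
step_arm(dr=[[0.017,0.017,-0.15],[0.017,0.017,-0.3],[0.017,0.017,-0.45],[0.017,0.017,-0.6],[0.017,0.017,-0.705],[0.017,0.017,-0.705],[0.017,0.017,-0.705],[0.017,0.017,-0.705]], xyz=[[0.05,0.02,0.2],[0.1,0.05,0.6],[0.13,0.07,1.2],[0.13,0.07,1.7],[0.13,0.07,2.2],[0.13,0.07,2.34],[0.13,0.07,2.34],[0.13,0.07,2.34]], gripper=[0.65,0.65,0.65,0.65,0.65,0.65,0.65,0.65])

```text
time: 34.65
ee_pos: [0.3481, 0.3096, 0.0602]
tcp_rot: [180.0, -0.0, -145.5]
wrist_force: [1.1, -0.7, 0.4]
opening: 0.0555
```

```bash
python3 go.py .348 .3095 .0015 -145; python3 - <<'E'
from fit import *
c=snap('wrist','w20.png')
E
```

```text
t 34.65 tgt [0.348  0.3095 0.0015] xyz [0.0, -0.0, 1.47] dr [0.0, -0.0, -0.009] dist 59
```

View pics/w20.png

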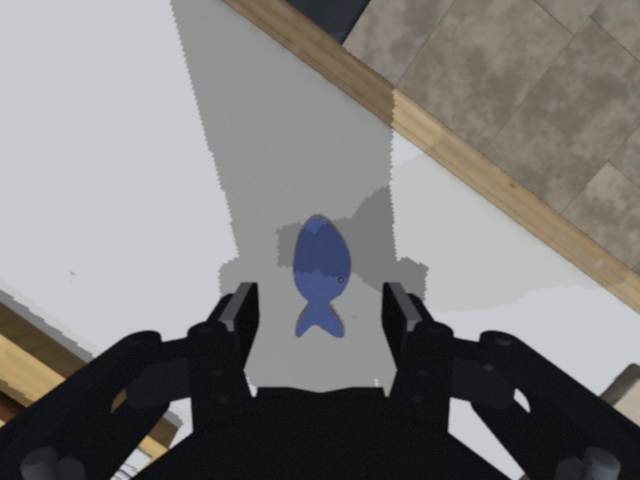

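```bash
python3 - <<'E'
from fit import *
c=bot.camera('wrist'); print(proj(c,[.348,.3095,.006]), proj(c,[.360,.317,.006]))
q=bot.regions_of(c,'fish')[0]; print(q['p'],q['box'])
for uv in ((318,214),(321,262),(320,338)): print(ray(c,uv,.006))
E
```

```text
[321.62292633 257.48726701] [320.63346753 278.83382709]
0.83 [322.0, 277.1, 57.8, 123.1]
[0.32672352 0.29223572 0.006     ]
[0.35064668 0.31085152 0.006     ]
[0.3948432  0.34042362 0.006     ]
```

Consistent: the planned grip point projects to (321,257), the fish's widest part. Descend and grip.

Request:
step_arm(dr=[[0,0,0],[0,0,0],[0,0,0],[0,0,0],[0,0,0],[0,0,0],[0,0,0],[0,0,0]], xyz=[[0,0,0.3],[0,0,0.7],[0,0,1.0],[0,0,1.25],[0,0,1.4],[0,0,1.46],[0,0,1.46],[0,0,1.46]], gripper=[0.65,0.65,0.65,0.65,0.65,0.65,0.65,0.65])

```text
time: 35.6
ee_pos: [0.3477, 0.3094, 0.0009]
tcp_rot: [180.0, -0.1, -145.4]
wrist_force: [-0.6, -0.0, -0.1]
opening: 0.0553
```

Request:
step_arm(dr=[[0,0,0],[0,0,0],[0,0,0],[0,0,0],[0,0,0],[0,0,0],[0,0,0],[0,0,0]], xyz=[[0,0,0],[0,0,0],[0,0,0],[0,0,0],[0,0,0],[0,0,0],[0,0,0],[0,0,0]], gripper=[0.55,0.5,0.45,0.4,0.35,0.3,0.3,0.3], squeeze=30)

```text
time: 36.4
ee_pos: [0.3477, 0.3093, 0.001]
tcp_rot: [180.0, -0.1, -145.4]
wrist_force: [-0.9, -0.6, 4.2]
opening: 0.0337
```

Request:
step_arm(dr=[[0,0,0],[0,0,0],[0,0,0],[0,0,0],[0,0,0],[0,0,0],[0,0,0],[0,0,0]], xyz=[[0,0,0],[0,0,-0.1],[0,0,-0.4],[0,0,-0.9],[0,0,-1.5],[0,0,-2.1],[0,0,-2.5],[0,0,-2.5]], gripper=[0.3,0.3,0.3,0.3,0.3,0.3,0.3,0.3])

```text
time: 37.2
ee_pos: [0.3486, 0.3102, 0.1034]
tcp_rot: [180.0, 0.1, -145.4]
wrist_force: [0.2, 0.2, -0.8]
opening: 0.0333
```

```bash
python3 - <<'E'
from fit import *
print(W('scratch_tray',.029,-.016),W('scratch_tray',.029,0))
c=snap('wrist','w21.png')
E
python3 go.py .6032 .1752 .11 -99.5
```

```text
[0.60316152 0.17523305 0.        ] [0.60580228 0.19101362 0.        ]
t 37.25 tgt [0.6032 0.1752 0.11  ] xyz [-3.34, -6.39, -0.21] dr [0.0, 0.001, -0.801] dist 289
```

View pics/w21.png

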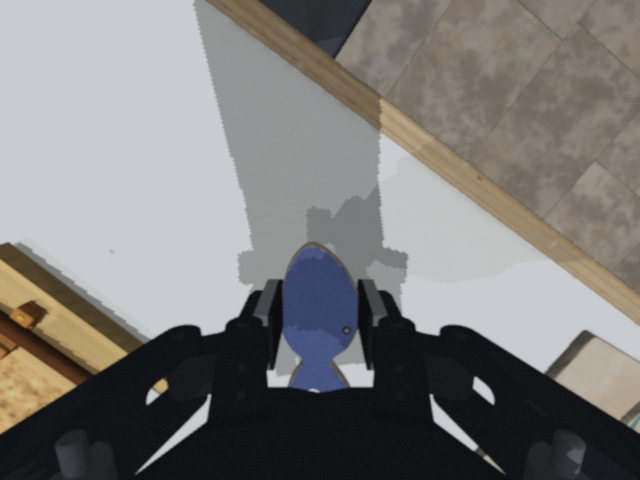

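Request:
step_arm(dr=[[0,0,-0.12],[0,0,-0.24],[0,0,-0.36],[0,0,-0.48],[0,0,-0.6],[0,0,-0.72],[0,0,-0.8],[0,0,-0.8]], xyz=[[-0.3,-0.6,-0.1],[-0.8,-1.6,-0.2],[-1.35,-2.6,-0.2],[-1.9,-3.6,-0.2],[-2.4,-4.6,-0.2],[-2.9,-5.5,-0.2],[-3.2,-6.1,-0.2],[-3.34,-6.39,-0.2]], gripper=[0.3,0.3,0.3,0.3,0.3,0.3,0.3,0.3])

```text
time: 38.05
ee_pos: [0.6039, 0.1733, 0.1062]
tcp_rot: [179.8, -0.1, -99.6]
wrist_force: [-0.4, 0.1, -0.9]
opening: 0.0335
```

Request:
step_arm(dr=[[0,0,0],[0,0,0],[0,0,0],[0,0,0],[0,0,0],[0,0,0],[0,0,0],[0,0,0]], xyz=[[0,0,0.2],[0,0,0.5],[0,0,0.8],[0,0,1.0],[0,0,1.1],[0,0,1.1],[0,0,1.1],[0,0,1.1]], gripper=[0.3,0.3,0.3,0.3,0.3,0.3,0.3,0.3])

```text
time: 38.85
ee_pos: [0.603, 0.175, 0.0649]
tcp_rot: [180.0, -0.0, -99.5]
wrist_force: [-1.1, -0.6, 0.3]
opening: 0.0338
```

```bash
python3 - <<'E'
from fit import *
c=snap('wrist','w22.png'); overlay(c,'w22.png',f=1.25)
E
python3 go.py .6032 .1752 .024 -99.5
```

```text
t 38.9 tgt [0.6032 0.1752 0.024 ] xyz [-0.01, -0.0, 1.02] dr [0.001, -0.001, -0.001] dist 41
```

View pics/w22.png

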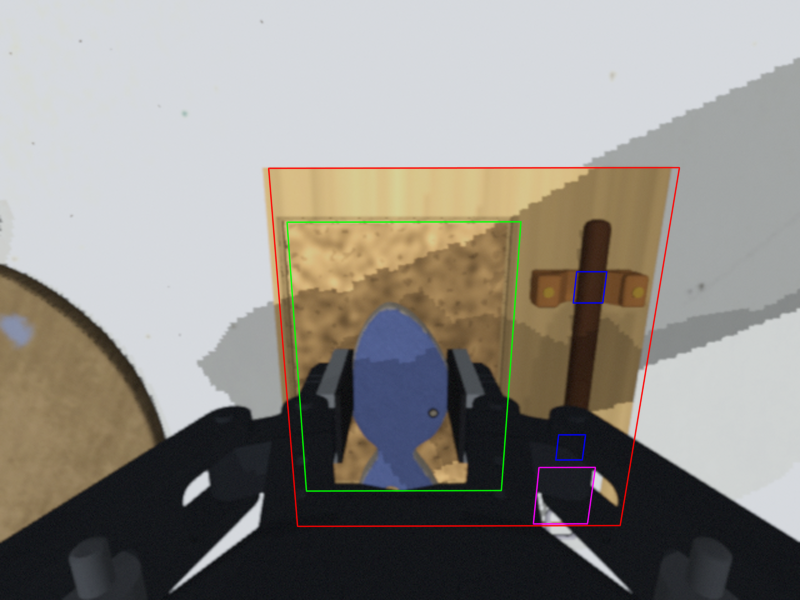

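Request:
step_arm(dr=[[0,0,0],[0,0,0],[0,0,0],[0,0,0],[0,0,0],[0,0,0],[0,0,0],[0,0,0]], xyz=[[0,0,0.2],[0,0,0.4],[0,0,0.6],[0,0,0.75],[0,0,0.9],[0,0,1.0],[0,0,1.03],[0,0,1.03]], gripper=[0.3,0.3,0.3,0.3,0.3,0.3,0.3,0.3])

```text
time: 39.7
ee_pos: [0.6027, 0.1748, 0.0229]
tcp_rot: [179.9, -0.1, -99.5]
wrist_force: [0.1, -0.9, 0.3]
opening: 0.0334
```

Request:
step_arm(dr=[[0,0,0],[0,0,0],[0,0,0],[0,0,0],[0,0,0],[0,0,0],[0,0,0],[0,0,0]], xyz=[[0,0,0.02],[0,0,0.03],[0,0,0.03],[0,0,0.03],[0,0,0.03],[0,0,0.03],[0,0,0.03],[0,0,0.03]], gripper=[0.3,0.3,0.3,0.3,0.3,0.3,0.3,0.3])

```text
time: 40.5
ee_pos: [0.6029, 0.1748, 0.0221]
tcp_rot: [179.9, -0.1, -99.5]
wrist_force: [0.4, 0.0, 1.7]
opening: 0.0335
```

Touching the floor; release and rise.

Request:
step_arm(dr=[[0,0,0],[0,0,0],[0,0,0],[0,0,0],[0,0,0],[0,0,0],[0,0,0],[0,0,0]], xyz=[[0,0,0],[0,0,0],[0,0,0],[0,0,0],[0,0,-0.2],[0,0,-0.8],[0,0,-1.6],[0,0,-2.4]], gripper=[0.4,0.5,0.55,0.55,0.55,0.55,0.55,0.55])

```text
time: 41.3
ee_pos: [0.6025, 0.1748, 0.1192]
tcp_rot: [179.9, -0.1, -99.5]
wrist_force: [0.0, 1.0, -0.1]
opening: 0.0466
```

```bash
python3 go.py .36 .15 .3 -99.5
```

```text
t 41.3 tgt [0.36 0.15 0.3 ] xyz [1.62, 5.89, -4.51] dr [0.002, -0.001, -0.001] dist 304
```

Request:
step_arm(dr=[[0,0,0],[0,0,0],[0,0,0],[0,0,0],[0,0,0],[0,0,0],[0,0,0],[0,0,0]], xyz=[[0,0,-1.0],[0.1,0.5,-2.0],[0.4,1.5,-2.8],[0.7,2.5,-3.5],[1.0,3.5,-4.2],[1.2,4.5,-4.5],[1.4,5.2,-4.5],[1.62,5.89,-4.5]], gripper=[0.55,0.55,0.55,0.55,0.55,0.55,0.55,0.55])

```text
time: 42.1
ee_pos: [0.3586, 0.15, 0.2996]
tcp_rot: [-180.0, 0.0, -99.5]
wrist_force: [-0.9, -0.5, 0.1]
opening: 0.0475
```

Request:
step_arm(dr=[[0,0,0],[0,0,0],[0,0,0],[0,0,0],[0,0,0],[0,0,0],[0,0,0],[0,0,0]], xyz=[[0,0,0],[0,0,0],[0,0,0],[0,0,0],[0,0,0],[0,0,0],[0,0,0],[0,0,0]], gripper=[0.55,0.55,0.55,0.55,0.55,0.55,0.55,0.55])

```text
time: 42.9
ee_pos: [0.3602, 0.1502, 0.2981]
tcp_rot: [179.9, -0.1, -99.5]
wrist_force: [0.0, -0.5, -0.5]
opening: 0.0471
```

```bash
python3 - <<'E'
from fit import *
c=snap('top','t23.png')
overlay(c,'t23.png',(150,140,450,300),2.6)
up=lambda L:[P+[0,0,.014] for P in L]
def loc(t,p):
    q=POSE[t]; d=np.array([p[0]/1000-q[0],p[1]/1000-q[1]]); co,s=np.cos(q[2]),np.sin(q[2]); return np.round([(co*d[0]+s*d[1])*1000,(-s*d[0]+co*d[1])*1000],1)
for n,L,p0 in(('cup',CUP,(.65,-.036,0)),('jar',JAR,(.632,-.122,0))):
    q=bot.regions_of(c,n)[0]; r=fit([c],[q['region']],up(L),p0,False); print(n,q['p'],r,loc('cup_tray',r[0]))
for n in ('fish','stout_brush','scratch_tool','elephant','egg_timer'):
    for q in bot.regions_of(c,n)[:1]: 
        P=ray(c,q['box'][:2],.03); print(n,q['p'],q['box'],loc('scratch_tray' if n in('fish','scratch_tool') else 'cup_tray',P*1000))
c=bot.camera('scene'); cv2.imwrite('pics/s23.png',cv2.resize(np.ascontiguousarray(c['image'][180:350,200:520,::-1]),None,fx=2.5,fy=2.5))
E
```

```text
cup 0.75 (array([647.4, -36.2,   0. ]), np.float64(0.042)) [31.6 43.4]
jar 0.7 (array([ 631., -123.,    0.]), np.float64(0.063)) [ 31.8 -44.9]
fish 0.78 [249.6, 197.9, 38.1, 15.9] [30.5 -6.2]
stout_brush 0.73 [243.2, 234.1, 51.3, 13.9] [-138.3  249.1]
scratch_tool 0.84 [241.5, 234.6, 53.7, 11.9] [-59.6  -4. ]
elephant 0.86 [176.1, 214.2, 22.9, 31.7] [-124.5  416.1]
egg_timer 0.65 [433.1, 169.0, 23.6, 26.6] [ 108.6 -163.7]
```

View pics/t23.png

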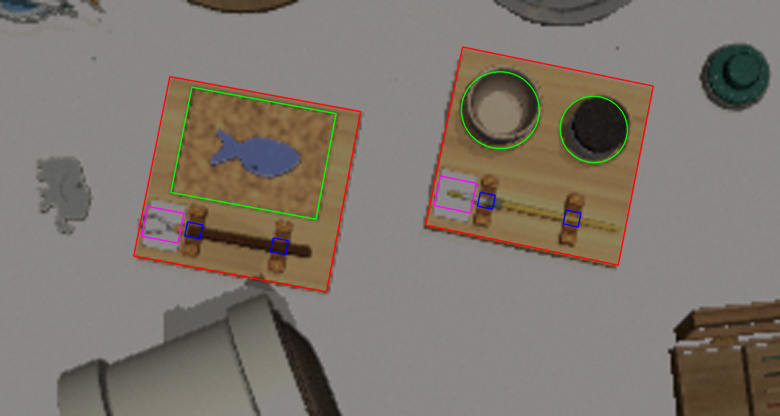

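View pics/s23.png

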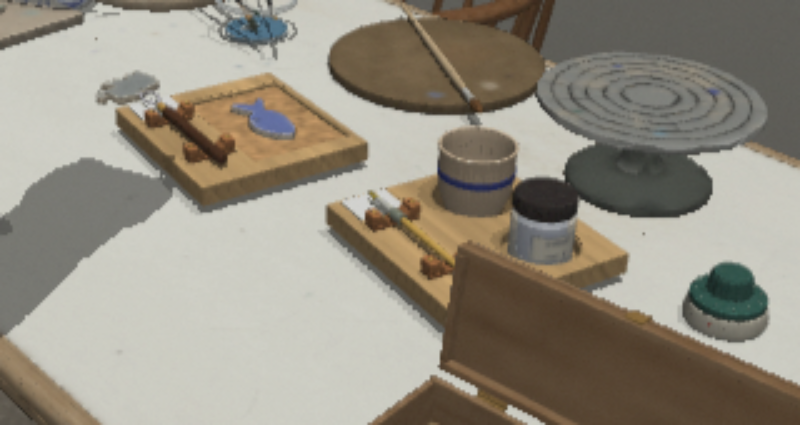

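```bash
python3 -c "
from workcell import bot
print(bot.job_done())"
```

```text
the job is handed in; nothing more can be done
None
```

Both kits are made up, and I handed the job in at about 43 s of the 128 s allowed. No verdict was returned, so the results below are from my own last pictures.

**Cup tray**
- The fitted cup position in the top view is x 31.6, y 43.4 mm, against a limit of 22–46 and 32–56.
- The fitted jar position is x 31.8, y −44.9 mm, also within its limits.
- Both looked upright in the scene view, and I felt floor contact on each before letting go.
- The brush lies in both notches with its bristles over the white tile.

**Scratch tray**
- The fish lies flat in the pocket, at about x 30, y −6 mm.
- The scratch tool lies in both notches with its loop over the tile.

**Elephant and timer:** both are at the same pixels as at the start, to within a pixel or two (about 5 mm at most).

**Checks that failed or disagreed**
- In the final top view the brush detector marked the scratch tool instead, so I judged the brush by eye and by where I released it.
- The final scratch-tool box gave x −59.6 mm, close to the −64 limit. It marks the middle of the visible part in a view partly covered by the arm. The release pose and the top-view overlay both put the tool centred in the notches.
- Early scene-camera tray fits were about 1 cm off the top-camera ones. I used the top-camera fits, which matched the wells and rests.
- The first approach to the fish hit the last joint's limit, so I turned the gripper half round and picked it up from there without touching anything.

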